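# Load and pin hinge straps in the tack-weld jig

### The job

Get the hinge straps ready for tack welding: slide each loose steel strap on the table, eye first, into a blue clevis station of the jig (any free one) until it is home against the back stop, then pull a pin straight up out of the wooden stand and thread it down through the upper ear, the strap's eye and the lower ear until its collar sits on the upper ear. Leave pins that are not needed standing in the stand, and leave the mug and the tape measure alone.

Things in the scene. Friction and masses are not known exactly. Their poses are not given: they have to be found in the camera images.
- strap1_mid (a point): centre (half-way up) and balance point of a loose bright steel hinge strap, a flat bar 140 long (x), 28 wide (y), 14 thick (z), 0.25 to 0.46 kg, lying flat on the table; may be absent. x points toward the end with the eye, a 16 mm hole along z; two small black dots mark the other end. Grasp it here across its 28 mm width
- strap1_eye (a point): centre of the eye of strap 1 (half-way up the hole), 55 mm along x from the strap's centre and 15 mm from its end; same axes as the strap
- strap2_mid (a point): centre (half-way up) and balance point of a loose bright steel hinge strap, a flat bar 140 long (x), 28 wide (y), 14 thick (z), 0.25 to 0.46 kg, lying flat on the table; may be absent. x points toward the end with the eye, a 16 mm hole along z; two small black dots mark the other end. Grasp it here across its 28 mm width
- strap2_eye (a point): centre of the eye of strap 2 (half-way up the hole), 55 mm along x from the strap's centre and 15 mm from its end; same axes as the strap
- strap3_mid (a point): centre (half-way up) and balance point of a loose bright steel hinge strap, a flat bar 140 long (x), 28 wide (y), 14 thick (z), 0.25 to 0.46 kg, lying flat on the table; may be absent. x points toward the end with the eye, a 16 mm hole along z; two small black dots mark the other end. Grasp it here across its 28 mm width
- strap3_eye (a point): centre of the eye of strap 3 (half-way up the hole), 55 mm along x from the strap's centre and 15 mm from its end; same axes as the strap
- pin1_grip (a point): point on the axis of the brass grip (18 diameter, 44 tall) of a loose hinge pin, 104 long, 0.1 kg; z runs up along it. 28 mm below this point (which is 20 mm below the top) is the underside of its collar (24 diameter, 4 thick); below that a steel shank, 12 diameter, 56 long, the last 8 mm tapered to a 7 mm point. At the start it stands shank down in the pin stand, collar on the stand's top
- pin2_grip (a point): point on the axis of the brass grip (18 diameter, 44 tall) of a loose hinge pin, 104 long, 0.1 kg; z runs up along it. 28 mm below this point (which is 20 mm below the top) is the underside of its collar (24 diameter, 4 thick); below that a steel shank, 12 diameter, 56 long, the last 8 mm tapered to a 7 mm point. At the start it stands shank down in the pin stand, collar on the stand's top
- pin3_grip (a point): point on the axis of the brass grip (18 diameter, 44 tall) of a loose hinge pin, 104 long, 0.1 kg; z runs up along it. 28 mm below this point (which is 20 mm below the top) is the underside of its collar (24 diameter, 4 thick); below that a steel shank, 12 diameter, 56 long, the last 8 mm tapered to a 7 mm point. At the start it stands shank down in the pin stand, collar on the stand's top
- jig: jig fixed to the table: dark base plate 8 thick, 102 to each side and 117 to the front of its origin (under bore 2), three blue clevises 80 apart along y; x points into them, to their back stops, z up. Heights above the table: lower ear 33 to 45, slot for the strap 45 to 65, upper ear 65 to 77. Ears reach 22 mm before and behind the bore and 21 to its sides; both are bored 14.5 mm
- bore1 (a point): station 1: point on the vertical bore axis, on the top face of the upper ear, 77 above the table; axes as the jig. Middle station, bore 2, is straight over the jig's origin; this one is on its -y side. The slot is open toward -x: cheeks leave 31 mm of width, flared at the mouth 36 mm before the axis; the back stop is 16.5 mm behind the axis
- bore2 (a point): station 2: point on the vertical bore axis, on the top face of the upper ear, 77 above the table; axes as the jig. In front of each station a rail 12 wide, top at 46, from 22 to 112 mm before the axis, carries the strap level. A strap slid in eye first to the stop has its eye on the axis within about 2 mm
- bore3 (a point): station 3: point on the vertical bore axis, on the top face of the upper ear, 77 above the table; axes as the jig. On the jig's +y side. A pin is home when its collar lies on the upper ear: grip point 28 mm above this point
- socket1 (a point): mouth of a socket of the light wooden pin stand, which is fixed to the table: centre of a hole 15 wide, 58 deep in its top face, 66 above the table; three of them 55 apart along y. A pin standing in it has its grip point 28 mm above this point. Block 48 x 162 (x, y), foot 70 x 180, 8 high
- socket2 (a point): mouth of a socket of the light wooden pin stand, which is fixed to the table: centre of a hole 15 wide, 58 deep in its top face, 66 above the table; three of them 55 apart along y. A pin standing in it has its grip point 28 mm above this point. Block 48 x 162 (x, y), foot 70 x 180, 8 high
- socket3 (a point): mouth of a socket of the light wooden pin stand, which is fixed to the table: centre of a hole 15 wide, 58 deep in its top face, 66 above the table; three of them 55 apart along y. A pin standing in it has its grip point 28 mm above this point. Block 48 x 162 (x, y), foot 70 x 180, 8 high
- mug: bystander: white mug 82 mm wide, 91 tall, origin under its centre; leave alone
- tape: bystander: yellow tape measure 36 x 79 x 69 mm, origin under its centre; leave alone
- drawer_box: obstacle: fixed blue-grey three-drawer cabinet 215 x 210, 218 tall, at the back of the table behind the jig and the pin stand, one drawer ajar toward the robot; its front corner is about 100 mm from the nearest bore, so travel between jig and stand on the robot's side of them. A helmet on a pole stands at the far left, also to be kept clear of

How it is judged:
By the outcome, as a careful person would: the job done as asked, in the order asked, and still so for the second after the job is handed in, with the robot touching nothing.
Of strap1, strap2, strap3 only 2 to 3 are there at a start; the rules pass over those that are not, and their reading is None.
At some moment in a run one of strap1, strap2, strap3 may be knocked a few centimetres aside while the robot is not near it.
It also fails if it takes over 210 s, if anything falls off the work surface, if the arm or the gripper's body presses on something with over 40 N, if the wrist force passes 120 N, or if a joint passes its speed limit or range.

### The arm

A 7-joint arm with a two-finger parallel gripper is mounted at the origin on a cart in front of the work surface, level with it; the furniture and walls round the work are solid. World frame = base frame: x ahead of the robot, y to its left, z up, the work surface at z = 0. Lengths are in mm, angles in rad, forces in N, time in s.
With the tool pointing down it reaches from about 400 to 875 mm from the base axis. Payload 4.4 kg.
Tool frame: the origin (TCP) lies at the very end of the fingers, on their centre line; the grasp point (between the pads) lies 19 mm behind it; z points along the fingers, y is the line along which they close (so a half turn about z gives the same grasp; the last joint's range is limited). The gripper opens to 85 mm and grips with 20 to 120 N. Pads are 22 mm wide; open, the fingers measure 114 mm over their backs; the gripper's body (76 mm by 85 mm) begins 54 mm behind the grasp point. The pads swing forward as they close: fully open they stand 13 mm farther back than shut.
Start: joints at [1.202, 0.628, 0.038, 1.517, -0.027, 0.996, -0.02], TCP at [193.854, -620.434, 231.313] pointing down, gripper open.
Joint ranges: [-3.06, 3.06], [-0.37, 2.12], [-1.25, 1.32], [0.18, 2.47], [-1.1, 4.24], [0.23, 1.98], [-2.94, 2.94]. Speed limits (rad/s): [2.57, 2.57, 3.14, 3.14, 3.14, 3.14, 3.14].

### API

Orientations are given as [roll, pitch, yaw] about the fixed x, y, z axes, in that order (R = Rz(yaw) Ry(pitch) Rx(roll)).
In Python, from cell import sensors, get_image, camera_params, order gives the robot as it stands.
- The arm moves only by the shell command python3 -m inch 'ROWS' [OPENING]. ROWS is JSON, a list that holds one entry, the list of rows, each a list of 4 numbers: the shift along the tool's x, y, z in cm, then the turn about the tool's z in degrees. A call has 1 to 8 rows; each row is the pose to reach, as a shift and turn from the pose commanded when the call began, along the tool's axes at that moment; what a row does not reach only later rows make up. A row lasts 1/12 s, in which the tool goes at most 41.7 mm and 7.16 degrees, less where a joint would pass 70% of its speed; a pose out of reach is approached as far as the arm can. A call with a gripper value outside its range is refused whole. OPENING is the finger opening in cm, from 0 to 8.54, set as the call begins (- or left out, the last holds). The fingers move at their own pace and stop on an object; the grip force is fixed at half the most. Time passes only in rows, so rows that repeat a pose let the fingers close. It gives the time, the measured TCP pose, the force, the opening and the grip force at its end, in the units of the state.
- sensors.read_state(): the state, without advancing time (a new reading comes with each control period).
- get_image(name): name is "scene" or "top" or "wrist"; returns the picture (400x640x3 uint8, blue, green, red); there is no depth.
- camera_params(name): a dict with "mtx" (3x3 intrinsics, pixels), "rvec" (rotation vector, rad) and "tvec" (3), from world to camera coordinates, as OpenCV has them. Camera axes: x right, y down, z forward; pixel columns grow to the right and rows downward; lengths in mm; the calibration is good to about 2 mm. A picture is of the moment at which its call begins: read the wrist's pose just before it. camera_params takes no time and is no camera call; for the wrist camera it gives the pose at the moment of the call.
- order.finish_job(): hands the job in; it is judged then, once.
The state is a dict: "clock": time; "qpos": joint angles; "qd": joint speeds; "tau": joint torques, N m; "eef_pos": TCP position; "tool_rot": TCP orientation; "force": force on the tool from outside, world axes, zero at the start; "torque": the same for the moment, N m; "width": finger opening in mm; "gripper_force": force on a finger pad.
Only numpy, scipy, OpenCV 4.12 (cv2) and the standard library are available. Lean on these libraries where they do the work, as an engineer would, in place of code of your own. Each camera call takes 0.05 s, during which the arm holds its last target. There are 200 camera calls.

## Working session

There is one attempt and no reset: what is moved stays moved. The work goes in short steps, Python scripts to look and compute and a shell command to move; the robot and the scene stay as the last step left them, time stands still between calls to the robot, and variables do not carry over. Pictures are saved under pics/ and viewed, at most 14 in all, crops included, and the job is handed in when it is done.

```bash
ls; mkdir -p pics; cat > h.py <<'E'
import numpy as np, cv2
from cell import sensors, get_image, camera_params, order
def cam(n):
    p=camera_params(n); R=cv2.Rodrigues(np.array(p['rvec'],float))[0]; return np.array(p['mtx'],float),R,np.array(p['tvec'],float).ravel()
def ray(c,px,z):
    K,R,t=c; d=R.T@np.linalg.inv(K)@np.array([px[0],px[1],1.]); o=-R.T@t
    return o+d*(z-o[2])/d[2]
def proj(c,P):
    K,R,t=c; q=K@(R@np.array(P,float)+t); return q[:2]/q[2]
def snap(n,f=None):
    c=cam(n); im=get_image(n).copy()
    if f: cv2.imwrite('pics/'+f,im)
    return c,im
def st():
    s=sensors.read_state(); return {k:np.round(s[k],3).tolist() if k!='clock' else s[k] for k in('clock','qpos','eef_pos','tool_rot','force','width')}
E
python3 - <<'E'
from h import *
print(st())
for n in('top','scene','wrist'):
    c,im=snap(n,n+'0.png'); print(n,-c[1].T@c[2],c[1][2],c[0][0,0])
E
```

```text
pics
{'clock': 0.0, 'qpos': [1.202, 0.629, 0.038, 1.518, -0.027, 0.996, -0.02], 'eef_pos': [193.679, -619.812, 230.412], 'tool_rot': [-3.14, 0.0, 0.303], 'force': [0.526, 0.24, 0.677], 'width': 85.711}
top [ 449.40123199  235.50263175 1036.06530456] [ 0.11867674 -0.02501197 -0.99261787] 377.28558407231264
scene [ 143.77344697 -309.32468194  905.18846999] [ 0.3979165   0.48786388 -0.77694999] 401.21295664517817
wrist [ 267.01177149 -597.33849647  372.84407782] [-0.29100851 -0.08836224 -0.95263118] 347.96541926345645
```

View pics/top0.png

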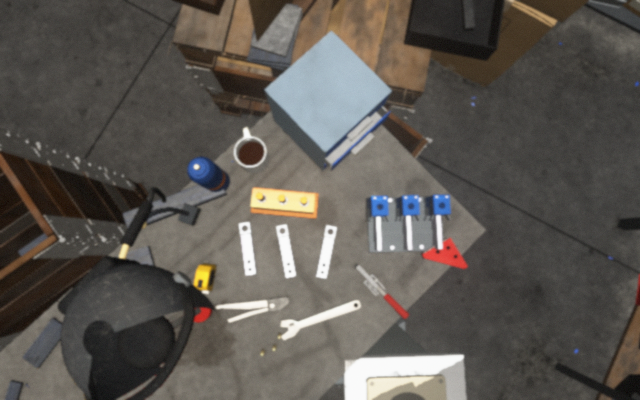

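View pics/scene0.png

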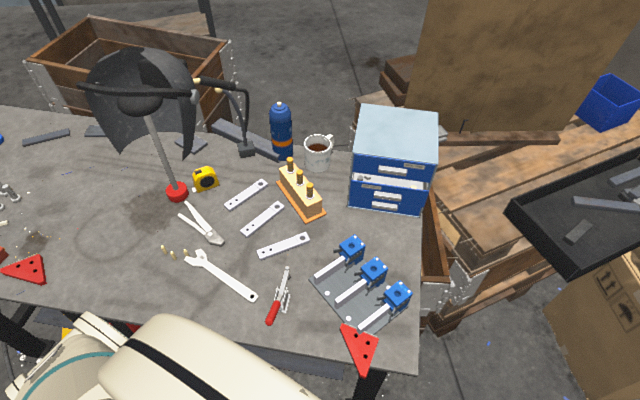

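Top view: three straps at about (247,249), (286,251), (327,251), pins at (262,198), (283,199), (304,200), clevises at (379,207), (410,206), (441,204). The rails run toward the bottom of the image. All three straps and all three pins are present.

```bash
cat > m.py <<'E'
from h import *
def straps(c,im,lo=175,zt=14,amin=250,amax=9e9):
    hsv=cv2.cvtColor(im,cv2.COLOR_BGR2HSV); m=((hsv[...,2]>lo)&(hsv[...,1]<45)).astype(np.uint8)
    out=[]
    for k in cv2.findContours(m,cv2.RETR_EXTERNAL,cv2.CHAIN_APPROX_NONE)[0]:
        if cv2.contourArea(k)<amin: continue
        P=np.array([ray(c,p[0],zt)[:2] for p in k],np.float32)
        (x,y),(a,b),th=cv2.minAreaRect(P); bx=cv2.boxPoints(((x,y),(a,b),th))
        e=[bx[1]-bx[0],bx[2]-bx[1]]; L=max(e,key=np.linalg.norm); 
        out.append((round(x),round(y),round(max(a,b)),round(min(a,b)),round(float(np.degrees(np.arctan2(L[1],L[0]))),1)))
    return out
E
python3 - <<'E'
from m import *
for n in('top','scene'):
    c,im=snap(n)
    print(n,[s for s in straps(c,im) if 110<s[2]<175])
    hsv=cv2.cvtColor(im,cv2.COLOR_BGR2HSV)
    m=cv2.inRange(hsv,(100,120,80),(125,255,255))
    for k in cv2.findContours(m,0,2)[0]:
        if cv2.contourArea(k)>60: 
            q=cv2.minAreaRect(k); print(' blue',np.round(q[0]),np.round(q[1]),ray(c,q[0],77).round())
    if n=='top': 
        for p in[(262,198),(283,199),(304,200)]: print(' pin',ray(c,p,114).round())
        for w in[(500,0,0),(500,-300,0)]: print(w,proj(c,w))
        cv2.imwrite('pics/topc.png',cv2.resize(im[170:290,225:465],(800,400),interpolation=cv2.INTER_CUBIC))
E
```

```text
top [(284, 412, 154, 48, -83.8), (431, 197, 143, 32, -12.8), (436, 305, 144, 33, 9.8), (445, 408, 144, 32, 7.8)]
 blue [378. 206.] [19. 17.] [545.  62.  77.]
 blue [441. 204.] [20. 17.] [ 543. -100.   77.]
 blue [410. 205.] [20. 17.] [545. -19.  77.]
 blue [200. 170.] [25. 25.] [649. 516.  77.]
 pin [567. 355. 114.]
 pin [563. 303. 114.]
 pin [559. 252. 114.]
(500, 0, 0) [396.63103937 223.92834943]
(500, -300, 0) [504.03644131 221.09615659]
scene [(-121, 261, 161, 78, -2.1), (-37, 251, 138, 19, -67.7), (-17, 263, 131, 20, -69.1), (430, 198, 142, 31, -12.6), (434, 306, 142, 32, 9.6), (445, 409, 143, 31, 7.7)]
 blue [396. 295.] [20. 28.] [ 535. -102.   77.]
 blue [374. 272.] [25. 26.] [534. -30.  77.]
 blue [352. 250.] [27. 24.] [536.  48.  77.]
 blue [388. 198.] [78. 27.] [717. 114.  77.]
 blue [393. 168.] [81. 19.] [808. 187.  77.]
 blue [282. 152.] [14. 18.] [591. 429.  77.]
 blue [280. 121.] [37. 21.] [663. 548.  77.]
 blue [610. 105.] [50. 56.] [1599.  -47.   77.]
```

View pics/topc.png

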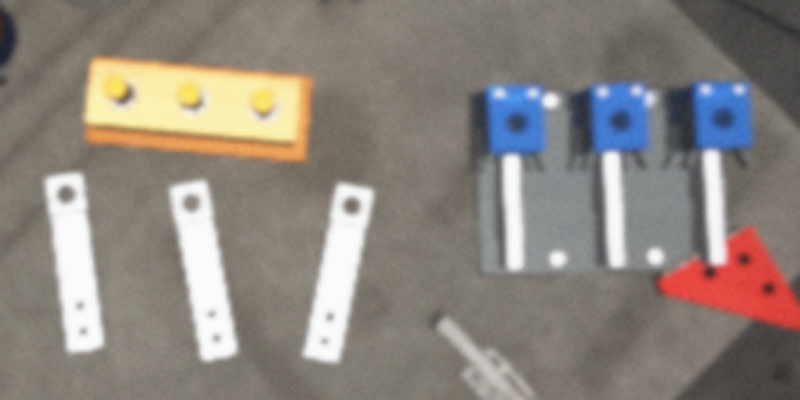

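Crop: all eyes point away from the robot (+x), dots toward the robot. Bores are at about (380,207), (411,206) and (442,205) in the full picture.

```bash
python3 - <<'E'
from m import *
c,im=snap('top'); cs=cam('scene')
def tri(a,b):
    A=[];y=[]
    M=np.zeros((3,3));v=np.zeros(3)
    for cc,p in((c,a),(cs,b)):
        d=cc[1].T@np.linalg.inv(cc[0])@np.array([*p,1.]);d/=np.linalg.norm(d);o=-cc[1].T@cc[2];Q=np.eye(3)-np.outer(d,d);M+=Q;v+=Q@o
    return np.linalg.solve(M,v).round()
print('helmet centre',tri((130,320),(140,80)),'rim guess right', ray(c,(197,320),400).round())
for p in[(380.1,206.6),(411,206),(442.2,205.4)]: print('bore',ray(c,p,77).round(1))
# rails: white, at z46
print([ (s) for s in straps(c,im,150,46,60) if 60<s[2]<100 and s[3]<30])
for z in(66,): print('foot ctr?',ray(c,(284,200),66).round())
g=cv2.cvtColor(im,cv2.COLOR_BGR2HSV); m=cv2.inRange(g,(8,130,120),(30,255,255))
for k in cv2.findContours(m,0,2)[0]:
    if cv2.contourArea(k)>300:
        P=np.array([ray(c,p[0],40)[:2] for p in k],np.float32); print('stand',cv2.minAreaRect(P))
E
```

```text
helmet centre [320. 556. 361.] rim guess right [333. 425. 400.]
bore [541.7  57.8  77. ]
bore [541.3 -22.   77. ]
bore [ 540.8 -102.8   77. ]
[(473, -22, 90, 17, 0.6), (474, 58, 92, 19, 2.7), (475, -101, 87, 16, -1.5), (717, 92, 74, 17, -48.4)]
foot ctr? [566. 304.  66.]
stand ((374.6188659667969, 519.9188232421875), (41.00758361816406, 66.0548324584961), 79.93328094482422)
```

```bash
cat > go.py <<'E'
import sys
from h import *
# go.py x y z yaw_deg [x y z yaw ...]: rows (cm,deg) from present pose for each successive waypoint
from scipy.spatial.transform import Rotation as Ro
s=sensors.read_state(); p=np.array(s['eef_pos']); R=Ro.from_euler('xyz',s['tool_rot']); yaw=np.degrees(s['tool_rot'][2])
a=list(map(float,sys.argv[1:]))
print('pose',p.round(1),np.round(s['tool_rot'],4),round(yaw,2),'t',s['clock'])
for i in range(0,len(a),4):
    t=np.array(a[i:i+3]); R=Ro.from_euler('xyz',[np.pi,0,np.radians(yaw)])
    d=R.inv().apply(t-p)/10; dy=-(a[i+3]-yaw); print(d.round(2),round(dy,2),'len mm',round(np.linalg.norm(t-p)))
    p=t; yaw=a[i+3]
E
python3 go.py 480 -300 230 0 450 150 230 -12.8
```

```text
pose [ 193.8 -620.2  231. ] [-3.141  -0.      0.3028] 17.35 t 0.3
[ 36.86 -22.03   0.1 ] 17.35 len mm 429
[ -3. -45.  -0.] 12.8 len mm 451
```

```bash
python3 -m inch '[[[36.9,-22,0,17.3],[36.9,-22,0,17.3],[36.9,-22,0,17.3],[36.9,-22,0,17.3],[36.9,-22,0,17.3],[36.9,-22,0,17.3],[36.9,-22,0,17.3],[36.9,-22,0,17.3]]]' 8.5; python3 go.py 480 -300 230 0 425 150 230 -12.8
```

```text
clock: 0.97
eef_pos: [417.3, -370.5, 231.5]
tool_rot: [3.141, -0.0, 0.001]
force: [0.8, -0.4, -0.2]
width: 85.2
gripper_force: 0.0
pose [ 417.3 -370.5  231.5] [ 3.1414e+00 -3.0000e-04  8.0000e-04] 0.04 t 0.9667
[ 6.27 -7.04  0.15] 0.04 len mm 94
[ -5.5 -45.   -0. ] 12.8 len mm 453
```

```bash
python3 -m inch '[[[4,-30,0,6],[4,-30,0,6],[4,-30,0,6],[4,-30,0,6],[4,-30,0,6],[4,-30,0,6],[4,-30,0,6],[4,-30,0,6]]]'; python3 go.py 420 200 180 -12.8
```

```text
clock: 1.63
eef_pos: [456.7, -64.7, 231.4]
tool_rot: [-3.138, -0.0, -0.095]
force: [1.1, 1.0, 0.1]
width: 84.9
gripper_force: 0.0
pose [456.7 -64.7 231.4] [-3.1379e+00 -2.0000e-04 -9.4800e-02] -5.43 t 1.6333
[ -6.16 -26.01   5.14] 7.37 len mm 272
```

```bash
python3 -m inch '[[[-6,-26,5,7.2],[-6,-26,5,7.2],[-6,-26,5,7.2],[-6,-26,5,7.2],[-6,-26,5,7.2],[-6,-26,5,7.2],[-6,-26,5,7.2],[-6,-26,5,7.2]]]'; python3 -m inch '[[[0,0,0,0],[0,0,0,0]]]' ; python3 - <<'E'
from m import *
s=st();print(s)
c,im=snap('wrist','w1.png')
print(straps(c,im,160,14,600))
for n in('top','scene'):
    k,i2=snap(n);print(n,[q for q in straps(k,i2) if 110<q[2]<175 and q[0]>350])
E
```

```text
clock: 2.3
eef_pos: [422.0, 198.9, 180.5]
tool_rot: [-3.139, 0.001, -0.22]
force: [0.1, 0.2, 0.4]
width: 85.2
gripper_force: 0.0
clock: 2.47
eef_pos: [423.5, 191.6, 181.4]
tool_rot: [3.141, -0.0, -0.23]
force: [0.3, -1.0, 0.7]
width: 84.9
gripper_force: 0.0
{'clock': 2.4667, 'qpos': [-0.569, 0.447, 0.116, 2.074, -0.084, 0.625, -2.198], 'eef_pos': [423.538, 191.613, 181.393], 'tool_rot': [3.141, -0.0, -0.23], 'force': [0.283, -0.951, 0.651], 'width': 84.919}
[(138, -97, 83, 35, 31.0), (238, 276, 91, 46, -84.0), (332, 72, 122, 12, 42.0), (444, 409, 139, 28, 7.2), (435, 306, 139, 28, 9.7), (477, 187, 42, 27, -12.9), (471, 47, 99, 12, -0.2), (470, -42, 98, 12, -0.0)]
top [(436, 305, 144, 32, 10.2), (445, 409, 143, 32, 7.0)]
scene [(431, 196, 142, 31, -11.7), (589, 335, 145, 46, 83.2), (704, 428, 168, 130, 53.1)]
```

View pics/w1.png

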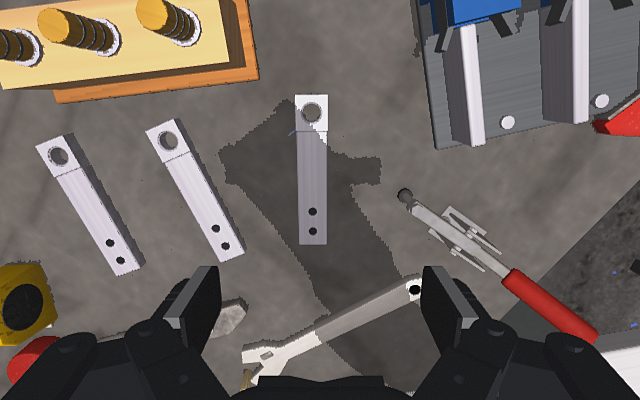

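Wrist view: strap A in the tool's shadow with end corners (295,95), (327,95), (298,244), (327,244). The eye is at (311,111), dots at (312,212) and (313,231).

```bash
python3 - <<'E'
from h import *
c=cam('wrist')
P=[ray(c,p,14)[:2] for p in((295,95),(327,95),(298,244),(327,244))]
f=(P[0]+P[1])/2;b=(P[2]+P[3])/2
print(f,b,(f+b)/2,np.linalg.norm(f-b),np.degrees(np.arctan2(*(f-b)[::-1])),np.linalg.norm(P[0]-P[1]))
e=ray(c,(311,111),14);print('eye',e)
E
python3 go.py 431 197 50 -12.8 431 197 4 -12.8
```

```text
[497.37946172 181.38731112] [362.55712249 212.98947544] [429.9682921  197.18839328] 138.47656821320894 -13.191891171223412 27.248948817607182
eye [484.56277583 184.53402669  14.        ]
pose [423.8 191.  181.6] [ 3.1413e+00 -6.0000e-04 -2.3260e-01] -13.32 t 2.6167
[ 0.56 -0.75 13.16] -0.52 len mm 132
[-0.  -0.   4.6] -0.0 len mm 46
```

```bash
python3 -m inch '[[[0.5,-0.8,13,-0.2],[0.5,-0.8,13,-0.2],[0.5,-0.8,13,-0.2],[0.5,-0.8,14,-0.2],[0.5,-0.8,15,-0.2],[0.5,-0.8,15,-0.2]]]' 5;  python3 go.py 430.5 197 3 -13
```

```text
clock: 3.12
eef_pos: [429.4, 197.9, 29.8]
tool_rot: [3.139, 0.002, -0.228]
force: [0.7, -0.1, 1.1]
width: 49.9
gripper_force: 0.0
pose [429.4 197.9  29.8] [ 3.1393e+00  2.2000e-03 -2.2790e-01] -13.06 t 3.1167
[0.12 0.06 2.68] -0.06 len mm 27
```

```bash
python3 -m inch '[[[0.1,0,1.5,0],[0.1,0,2.2,0],[0.1,0,2.6,0],[0.1,0,2.6,0],[0.1,0,2.6,0]]]' 5;python3 -m inch '[[[0,0,0,0],[0,0,0,0],[0,0,0,0],[0,0,0,0],[0,0,0,0],[0,0,0,0],[0,0,0,0]]]' 2;  python3 go.py 430.5 197 3 -13
```

```text
clock: 3.53
eef_pos: [432.0, 199.4, 6.6]
tool_rot: [-3.14, -0.002, -0.227]
force: [-0.2, -0.2, 0.4]
width: 49.9
gripper_force: 0.0
clock: 4.12
eef_pos: [431.7, 199.0, 6.8]
tool_rot: [-3.14, -0.001, -0.227]
force: [-0.8, -1.0, 9.1]
width: 26.1
gripper_force: 58.9
pose [431.7 199.    6.8] [-3.1398e+00 -1.2000e-03 -2.2670e-01] -12.99 t 4.1167
[-0.07  0.22  0.38] 0.01 len mm 4
```

```bash
python3 -m inch '[[[0,0,-2,0],[0,0,-5,0],[0,0,-9,0],[0,0,-12,0],[0,0,-12,0],[0,0,-12,0]]]';  python3 go.py 425 -40 140 -5 425 -103 110 0; python3 - <<'E'
from h import *
snap('wrist','w2.png'); print(st())
E
```

```text
clock: 4.62
eef_pos: [431.7, 199.7, 126.9]
tool_rot: [-3.139, -0.003, -0.226]
force: [0.4, -0.3, -3.6]
width: 26.1
gripper_force: 61.1
pose [431.7 199.7 126.9] [-3.1387e+00 -2.6000e-03 -2.2550e-01] -12.92 t 4.6167
[ 4.7  23.52 -1.31] -7.92 len mm 240
[0.55 6.28 3.  ] -5.0 len mm 70
{'clock': 4.6667, 'qpos': [-0.791, 0.594, 0.44, 2.106, -0.484, 0.539, -1.792], 'eef_pos': [430.536, 199.384, 125.552], 'tool_rot': [-3.141, 0.0, -0.226], 'force': [-0.114, -0.891, -4.281], 'width': 25.823}
```

View pics/w2.png

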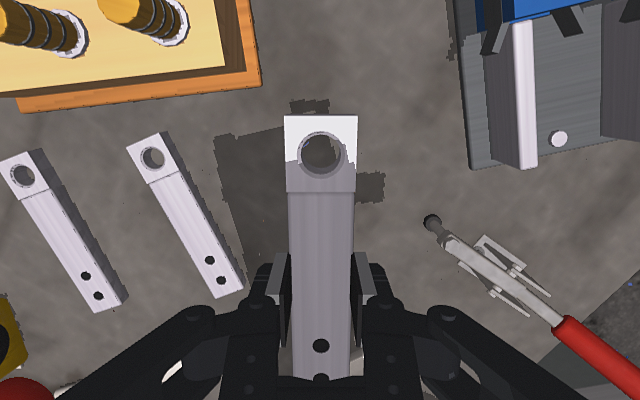

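Strap A is held level and centred, with its end edge at row 115 (cols 284 to 357) and the eye at (320,152).

```bash
python3 - <<'E'
from h import *
s=st();c=cam('wrist');p=np.array(s['eef_pos']);yaw=s['tool_rot'][2]
Rz=np.array([[np.cos(yaw),np.sin(yaw)],[-np.sin(yaw),np.cos(yaw)]])
for h in(7,9,11):
    zt=p[2]+h; q=[Rz@(ray(c,x,zt)[:2]-p[:2]) for x in((320,152),(284,115),(357,115))]
    print(h,[i.round(1) for i in q],np.linalg.norm(q[2]-q[1]))
E
```

```text
7 [array([54.2, -0.4]), array([68.3, 13.3]), array([ 68.3, -14.3])] 27.602114073136658
9 [array([54.6, -0.4]), array([68.4, 13.1]), array([ 68.4, -14.1])] 27.194296969524085
11 [array([54.9, -0.4]), array([68.5, 12.9]), array([ 68.5, -13.9])] 26.786479865911527
```

```bash
python3 -m inch '[[[3,24,-1,-7],[3,24,-1,-7],[3,24,-1,-7],[3,24,-1,-7],[3,24,-1,-7],[3,24,-1,-7],[3,24,-1,-7],[3,24,-1,-7]]]'; python3 go.py 420 -103 130 0
```

```text
clock: 5.33
eef_pos: [404.9, -43.8, 134.3]
tool_rot: [3.141, 0.003, -0.11]
force: [0.5, 0.1, -3.9]
width: 25.7
gripper_force: 61.2
pose [404.9 -43.8 134.3] [ 3.1411e+00  2.9000e-03 -1.1010e-01] -6.31 t 5.3333
[2.15 5.72 0.43] -6.31 len mm 61
```

```bash
python3 -m inch '[[[2.1,5.7,0.4,-6],[2.1,5.7,0.4,-6.3],[2.1,5.7,0.4,-6.3],[2.1,5.7,0.4,-6.3],[2.1,5.7,0.4,-6.3],[2.1,5.7,0.4,-6.3]]]'; python3 - <<'E'
from h import *
c,im=snap('wrist','w3.png'); print(st())
for p in[(541,-102.5,77),(541,-22,77),(519,-102.5,46),(429,-102.5,46)]: print(p,proj(c,p))
E
```

```text
clock: 5.83
eef_pos: [420.6, -98.4, 130.7]
tool_rot: [-3.14, 0.002, 0.008]
force: [0.5, 0.5, -3.8]
width: 26.3
gripper_force: 61.2
{'clock': 5.8833, 'qpos': [-0.041, 0.52, 0.294, 2.205, -0.332, 0.459, -1.047], 'eef_pos': [420.806, -98.659, 130.888], 'tool_rot': [-3.141, 0.002, 0.008], 'force': [-0.357, -0.734, -2.98], 'width': 25.598}
(541, -102.5, 77) [330.24050445  -1.0390434 ]
(541, -22, 77) [168.50119562  -2.50471881]
(519, -102.5, 46) [328.34616691  53.15119883]
(429, -102.5, 46) [326.30406301 196.25160989]
```

View pics/w3.png

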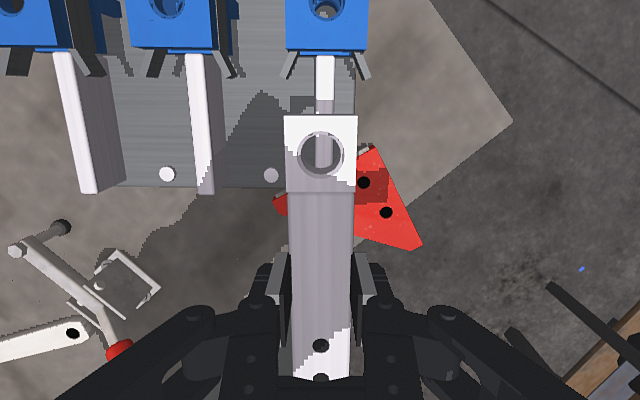

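Wrist view: station 1's rail is at cols 316 to 334 on row 57, and its bore is near (327,8). Rail 2 runs from (195,57) to (205,192), rail 3 from (62,55) to (88,190).

```bash
python3 - <<'E'
from h import *
c=cam('wrist');print(st()['eef_pos'])
for a,b in(((195,57),(205,192)),((62.5,55),(88,190))):
    A=ray(c,a,46);B=ray(c,b,46);print(A.round(1),B.round(1),np.degrees(np.arctan2(*(A-B)[1::-1])))
print('rail1',ray(c,(325,57),46).round(1),'flare',ray(c,(326,78),60).round(1),'bore1',ray(c,(327,8),77).round(1))
E
python3 go.py 422 -101.5 56 0
```

```text
[420.806, -98.659, 130.888]
[516.5 -22.1  46. ] [431.5 -20.3  46. ] -1.2478775234591128
[516.9  57.9  46. ] [432.2  59.1  46. ] -0.798009692371435
rail1 [ 517.1 -100.7   46. ] flare [ 504.7 -101.3   60. ] bore1 [ 537.3 -101.2   77. ]
pose [420.8 -98.7 130.9] [-3.1405e+00  1.5000e-03  8.4000e-03] 0.48 t 5.8833
[0.12 0.29 7.49] 0.48 len mm 75
```

```bash
python3 -m inch '[[[0.2,0.1,4,1.2],[0.2,0.1,7,1.2],[0.2,0.1,7.2,1.2],[0.2,0.1,7.2,1.2]]]'; python3 -m inch '[[[0,0,0.1,0],[0,0,0.2,0],[0,0,0.3,0],[0,0,0.4,0],[0,0,0.4,0]]]';python3 -m inch '[[[0,0,0.1,0],[0,0,0.2,0],[0,0,0.2,0],[0,0,0.2,0]]]'; python3 go.py 422 -100 54.5 -0.8
```

```text
clock: 6.22
eef_pos: [421.8, -100.3, 58.4]
tool_rot: [-3.14, 0.004, -0.014]
force: [0.4, -1.6, -2.9]
width: 25.5
gripper_force: 61.1
clock: 6.63
eef_pos: [423.8, -101.3, 56.0]
tool_rot: [3.141, -0.001, -0.015]
force: [-0.3, 0.4, -4.0]
width: 25.7
gripper_force: 61.2
clock: 6.97
eef_pos: [423.3, -101.3, 53.3]
tool_rot: [-3.142, 0.0, -0.015]
force: [-0.8, 0.9, -3.5]
width: 25.5
gripper_force: 61.2
pose [ 423.3 -101.3   53.3] [-3.1416e+00  1.0000e-04 -1.5000e-02] -0.86 t 6.9667
[-0.13 -0.13 -0.12] -0.06 len mm 2
```

```bash
for i in 1 2 3; do python3 -m inch '[[[0,0,0.1,0],[0,0,0.1,0]]]' | egrep 'pos|force:'; done
```

```text
eef_pos: [423.3, -101.3, 52.7]
force: [-1.6, -0.6, 4.9]
gripper_force: 62.1
eef_pos: [423.2, -101.4, 52.5]
force: [-3.5, 1.4, 16.5]
gripper_force: 63.4
eef_pos: [423.2, -101.4, 52.3]
force: [-4.9, 1.1, 27.3]
gripper_force: 64.7
```

```bash
python3 -m inch '[[[0,0,-0.5,0],[0,0,-0.5,0],[0,0,-0.5,0],[0,0,-0.5,0]]]'; python3 - <<'E'
from h import *
c,im=snap('wrist'); print(st()['eef_pos'])
cv2.imwrite('pics/w4.png',cv2.resize(im[0:160,240:400],(640,640))[:600])
E
```

```text
clock: 7.8
eef_pos: [423.3, -101.3, 55.0]
tool_rot: [3.142, 0.0, -0.015]
force: [0.6, -0.4, -2.9]
width: 26.1
gripper_force: 61.2
[423.24, -101.233, 54.933]
```

View pics/w4.png

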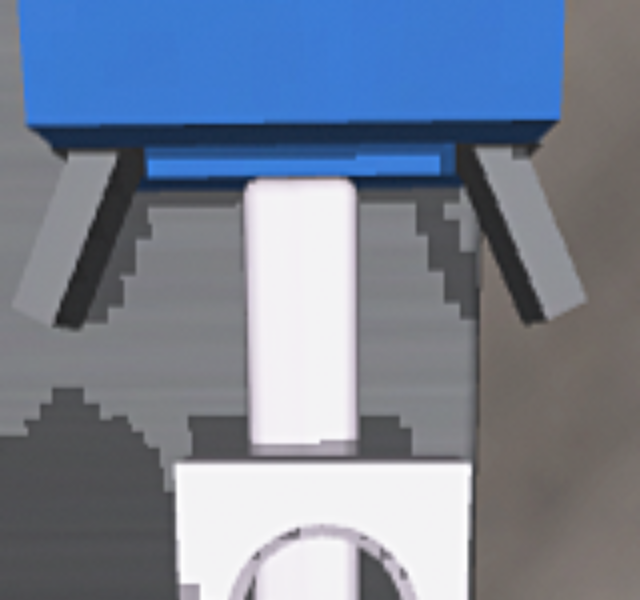

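Crop: the clevis centre is about 6 px (2.2 mm) left of the strap, and the edges are parallel. I'll shift +y by 2.2 mm and then slide in.

```bash
python3 -m inch '[[[0,-0.22,0,0],[0,-0.22,0,0],[0.5,-0.22,0,0],[1,-0.22,0,0],[1.5,-0.22,0,0],[2,-0.22,0,0],[2.5,-0.22,0,0]]]';python3 -m inch '[[[0.4,0,0,0],[0.8,0,0,0],[1.2,0,0,0],[1.6,0,0,0],[2,0,0,0],[2.4,0,0,0],[2.4,0,0,0]]]'
```

```text
clock: 8.43
eef_pos: [449.3, -99.5, 55.3]
tool_rot: [3.141, -0.0, -0.015]
force: [-0.1, -0.1, -2.9]
width: 26.0
gripper_force: 61.2
clock: 9.02
eef_pos: [473.7, -99.9, 55.4]
tool_rot: [3.141, -0.001, -0.015]
force: [0.1, -0.3, -4.1]
width: 26.2
gripper_force: 61.2
```

No contact. Continue to the stop.

```bash
python3 -m inch '[[[0.3,0,0,0],[0.6,0,0,0],[0.9,0,0,0],[0.9,0,0,0]]]' | egrep 'pos|force:'; for i in 1 2 3; do python3 -m inch '[[[0.1,0,0,0],[0.2,0,0,0],[0.2,0,0,0]]]' | egrep 'pos|force:'; done
```

```text
eef_pos: [482.4, -100.1, 55.4]
force: [1.0, 0.3, -3.7]
gripper_force: 61.2
eef_pos: [483.5, -100.0, 55.3]
force: [0.4, -0.4, -3.6]
gripper_force: 61.2
eef_pos: [485.7, -100.1, 55.4]
force: [0.3, -0.6, -3.9]
gripper_force: 61.2
eef_pos: [487.7, -100.1, 55.3]
force: [0.2, -0.4, -2.1]
gripper_force: 61.2
```

```bash
 for i in 1 2 3; do python3 -m inch '[[[0.1,0,0,0],[0.1,0,0,0]]]' | egrep 'pos|force:'; done
```

```text
eef_pos: [488.7, -100.1, 55.3]
force: [0.6, 1.5, -3.7]
gripper_force: 61.2
eef_pos: [488.9, -100.1, 55.2]
force: [-1.1, 0.2, -4.0]
gripper_force: 61.2
eef_pos: [488.9, -100.1, 55.1]
force: [-3.8, -1.7, -2.4]
gripper_force: 61.3
```

```bash
python3 -m inch '[[[0,0,0.1,0],[0,0,0.2,0],[0,0,0.25,0],[0,0,0.25,0]]]';python3 -m inch '[[[0,0,0,0],[0,0,0,0],[0,0,0,0],[0,0,0,0],[0,0,-1,0],[0,0,-3,0],[0,0,-6,0],[0,0,-10,0]]]' 5; python3 -m inch '[[[0,0,-2,0],[0,0,-2,0]]]'
python3 - <<'E'
from m import *
c,im=snap('wrist'); print(st()['eef_pos'])
cv2.imwrite('pics/w5.png',im[0:400,0:640])
for n in('top','scene'):
    k,i2=snap(n);print(n,[q for q in straps(k,i2) if 100<q[2]<175 and q[0]>350])
E
python3 go.py 440 240 170 10
```

```text
clock: 10.93
eef_pos: [488.9, -100.0, 53.1]
tool_rot: [-3.141, 0.002, -0.015]
force: [-5.9, -0.6, 4.5]
width: 25.6
gripper_force: 62.0
clock: 11.6
eef_pos: [489.1, -99.8, 153.0]
tool_rot: [-3.141, 0.004, -0.015]
force: [1.4, 1.2, -0.2]
width: 49.9
gripper_force: 0.0
clock: 11.77
eef_pos: [493.6, -101.1, 177.8]
tool_rot: [3.14, -0.01, -0.015]
force: [0.1, -0.4, -0.3]
width: 49.9
gripper_force: 0.0
[492.385, -100.392, 175.68]
top [(436, 307, 144, 34, 8.7), (445, 409, 144, 33, 6.6)]
scene [(480, -89, 124, 39, -5.4), (590, 347, 169, 47, 83.7)]
pose [490.3 -99.7 173. ] [-3.1412e+00 -4.0000e-04 -1.4500e-02] -0.83 t 11.9167
[ -5.52 -33.89   0.3 ] -10.83 len mm 343
```

View pics/w5.png

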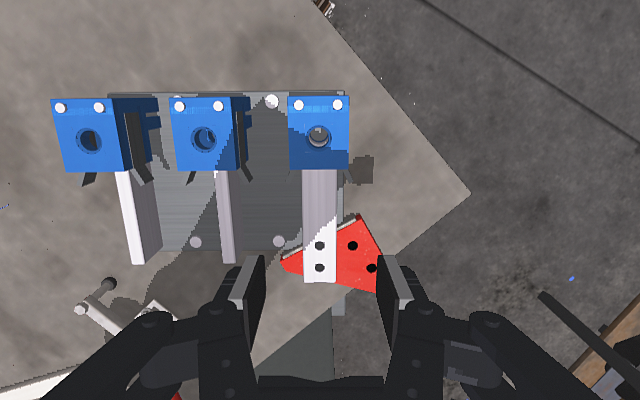

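Strap A is home in station 1. The bores are at (318,139), (205,139) and (90,139), and the black dots show at (319,246) and (319,268).

```bash
python3 - <<'E'
from h import *
c=cam('wrist');p=np.array(st()['eef_pos']);d=np.array([492.385,-100.392,175.68])-p
for q in((318,139),(205,139),(90,139)): print((ray(c,q,77-d[2])+d).round(1))
E
python3 -m inch '[[[-5.5,-30,0,-7],[-5.5,-30,0,-10],[-5.5,-30,0,-10],[-5.5,-30,0,-10],[-5.5,-30,0,-10],[-5.5,-30,0,-10],[-5.5,-30,0,-10],[-5.5,-30,0,-10]]]'|head -3; python3 -m inch '[[[0,0,0,0],[0,0,0,0]]]' | tail -5;python3 go.py 420 290 160 9.7
```

```text
[537.8 -99.6  77. ]
[539.  -21.9  77. ]
[540.1  57.2  77. ]
clock: 12.58
eef_pos: [437.0, 207.5, 171.2]
tool_rot: [-3.139, 0.003, 0.168]
eef_pos: [438.8, 200.8, 171.6]
tool_rot: [3.14, 0.002, 0.162]
force: [0.4, -0.4, 0.7]
width: 50.0
gripper_force: 0.0
pose [438.8 200.8 171.6] [3.1402e+00 2.4000e-03 1.6180e-01] 9.27 t 12.75
[-0.42 -9.11  1.16] -0.43 len mm 92
```

Now approach strap B with a close look. I'll compute from corners by code (dark/bright mask in the wrist view).

```bash
python3 -m inch '[[[-0.4,-8.5,1,-0.4],[-0.4,-8.5,1,-0.4],[-0.4,-8.5,1,-0.4],[-0.4,-8.5,1,-0.4],[-0.4,-8.5,1,-0.4],[-0.4,-8.5,1,-0.4]]]' | head -3; python3 - <<'E'
from m import *
print(st()['eef_pos'])
c,im=snap('wrist','w6.png')
for lo in(110,130,160):print(straps(c,im,lo,14,600))
for n in('top','scene'):
    k,i2=snap(n);print(n,[q for q in straps(k,i2) if 100<q[2]<175 and q[0]>350])
E
```

```text
clock: 13.25
eef_pos: [423.1, 281.2, 162.7]
tool_rot: [3.14, 0.0, 0.163]
[423.149, 281.194, 162.69]
[(152, 555, 57, 28, -80.7), (247, 251, 141, 62, -83.5), (270, 415, 92, 19, -75.7), (297, 424, 130, 20, -86.5), (472, 79, 93, 23, 6.8), (406, 253, 584, 325, -80.7)]
[(255, 256, 142, 47, -69.1), (297, 424, 130, 19, -86.8), (329, 55, 131, 33, 38.4), (471, 27, 99, 23, -0.1), (435, 306, 138, 28, 9.3), (444, 409, 140, 28, 7.1)]
[(265, 208, 45, 21, -73.7), (297, 424, 130, 18, -86.2), (329, 52, 128, 15, 42.6), (471, 27, 99, 23, -0.1), (489, 315, 30, 28, 9.3), (444, 409, 139, 28, 7.0)]
top [(470, -117, 106, 32, -0.9), (715, 405, 101, 88, 47.1)]
scene [(481, -68, 123, 75, -2.5), (477, 18, 108, 73, 2.3), (434, 323, 143, 64, 8.4), (590, 347, 168, 45, 83.6), (718, 417, 168, 94, 53.1)]
```

View pics/w6.png

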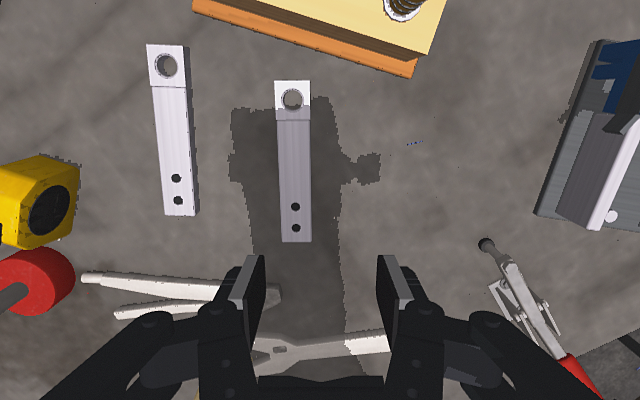

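Strap B runs from (292,81) to (295,242) with the eye at (291,99), unmoved. The mask gives centre (435,306) and yaw 9.3°.

```bash
python3 go.py 435.5 306 30 9.3
```

```text
pose [423.1 282.2 163. ] [ 3.1411e+00 -2.0000e-04  1.6350e-01] 9.37 t 13.4
[ 1.61 -2.15 13.3 ] 0.07 len mm 136
```

```bash
python3 -m inch '[[[1.6,-2.1,3,0],[1.6,-2.1,7,0],[1.6,-2.1,11,0],[1.6,-2.1,13,0],[1.6,-2.1,13.3,0],[1.6,-2.1,13.3,0],[1.6,-2.1,13.3,0]]]' 5;  python3 go.py 435.5 306 4 9.3
```

```text
clock: 13.98
eef_pos: [435.9, 307.1, 30.9]
tool_rot: [-3.141, -0.002, 0.165]
force: [0.2, 0.2, 0.7]
width: 49.9
gripper_force: 0.0
pose [435.9 307.1  30.9] [-3.1412e+00 -1.8000e-03  1.6550e-01] 9.48 t 13.9833
[-0.06  0.1   2.69] 0.18 len mm 27
```

```bash
python3 -m inch '[[[0,0.1,1.5,0.1],[0,0.1,2.2,0.1],[0,0.1,2.6,0.1],[0,0.1,2.6,0.1],[0,0.1,2.6,0.1]]]' 5;python3 -m inch '[[[0,0,0,0],[0,0,0,0],[0,0,0,0],[0,0,0,0],[0,0,0,0],[0,0,0,0],[0,0,0,0]]]' 2;  python3 -m inch '[[[0,0,-2,0],[0,0,-5,0],[0,0,-9,0],[0,0,-12,0],[0,0,-12,0],[0,0,-12,0]]]'; python3 go.py 415 140 140 3 415 -22 130 -0.8; python3 - <<'E'
from h import *
s=st();c,im=snap('wrist','w7.png');p=np.array(s['eef_pos']);yaw=s['tool_rot'][2]
# front edge of held strap: bright region around columns 270..370 rows 90..200
g=im[60:200,240:400].astype(int).min(2); m=(g>125).astype(np.uint8); n,l,a,ce=cv2.connectedComponentsWithStats(m)
i=1+np.argmax(a[1:,4]); print(a[i],ce[i]); print([ (r+60,np.flatnonzero(l[r]==i)[[0,-1]]+240) for r in range(40,130,10) if (l[r]==i).any()])
E
```

```text
clock: 14.4
eef_pos: [435.2, 306.6, 4.5]
tool_rot: [-3.141, -0.001, 0.165]
force: [0.3, 0.5, -0.2]
width: 50.3
gripper_force: 0.0
clock: 14.98
eef_pos: [435.3, 306.5, 4.7]
tool_rot: [-3.141, -0.001, 0.165]
force: [-0.6, -0.8, 5.6]
width: 26.0
gripper_force: 59.3
clock: 15.48
eef_pos: [435.4, 307.1, 125.2]
tool_rot: [-3.14, -0.003, 0.165]
force: [-0.3, -0.4, -3.9]
width: 26.1
gripper_force: 60.6
pose [435.4 307.1 125.2] [-3.1398e+00 -2.9000e-03  1.6540e-01] 9.48 t 15.4833
[-4.77 16.15 -1.48] 6.48 len mm 169
[-0.85 16.18  1.  ] 3.8 len mm 162
[  43   53   76   78 3887] [79.89040391 89.64677129]
[(120, array([283, 357])), (130, array([283, 353])), (140, array([284, 356])), (150, array([284, 356])), (160, array([285, 355])), (170, array([285, 355])), (180, array([285, 355]))]
```

```bash
python3 -m inch '[[[-4.5,20,-1,6],[-4.5,20,-1,6],[-4.5,20,-1,6],[-4.5,20,-1,6],[-4.5,20,-1,6],[-4.5,20,-1,6],[-4.5,20,-1,6],[-4.5,20,-1,6]]]'|head -3; python3 go.py 422 -19.3 120 -0.8
```

```text
clock: 16.2
eef_pos: [422.5, 101.8, 132.8]
tool_rot: [3.142, 0.002, 0.06]
pose [422.5 101.8 132.8] [3.1415e+00 2.4000e-03 5.9600e-02] 3.42 t 16.2
[-0.78 12.09  1.28] 4.22 len mm 122
```

```bash
python3 -m inch '[[[-0.7,12,1.2,4.2],[-0.7,12,1.2,4.2],[-0.7,12,1.2,4.2],[-0.7,12,1.2,4.2],[-0.7,12,1.2,4.2],[-0.7,12,1.2,4.2]]]'|head -3; python3 go.py 422 -19.3 57 -0.8
```

```text
clock: 16.7
eef_pos: [423.5, -17.0, 121.2]
tool_rot: [-3.141, 0.001, -0.011]
pose [423.5 -17.  121.2] [-3.1407e+00  1.4000e-03 -1.1200e-02] -0.64 t 16.7
[-0.15  0.23  6.42] 0.16 len mm 64
```

```bash
python3 -m inch '[[[-0.1,0.2,3,0.1],[-0.1,0.2,6,0.1],[-0.1,0.2,6.4,0.1],[-0.1,0.2,6.7,0.1],[-0.1,0.2,6.7,0.1],[-0.1,0.2,6.7,0.1]]]'; python3 - <<'E'
from h import *
c,im=snap('wrist'); print(st()['eef_pos'])
cv2.imwrite('pics/w8.png',cv2.resize(im[0:160,240:400],(640,640))[:600])
E
```

```text
clock: 17.2
eef_pos: [422.7, -18.4, 54.5]
tool_rot: [-3.141, 0.001, -0.011]
force: [0.5, -0.5, -3.8]
width: 25.8
gripper_force: 60.9
[422.886, -18.84, 54.825]
```

View pics/w8.png

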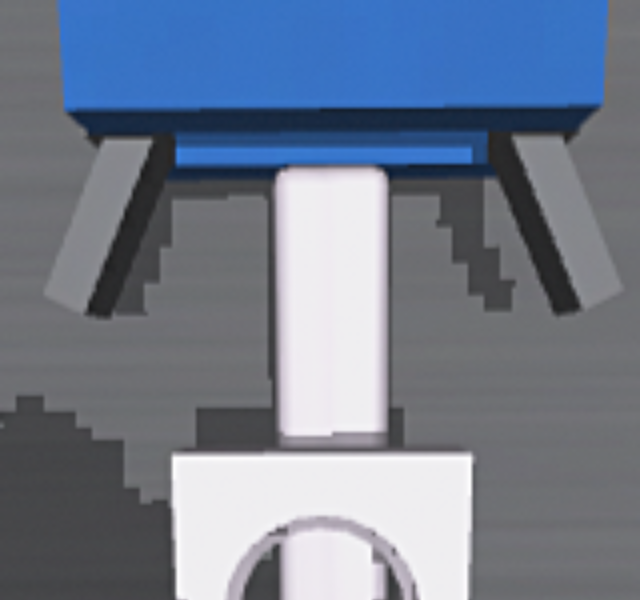

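Crop: the clevis centre (col 333) is about 2.7 px right of the strap (col 322), roughly 1 mm, with a yaw difference of about 0.5°. I'll correct both and insert.

```bash
python3 -m inch '[[[0,0.09,0.15,-0.4],[0,0.09,0.15,-0.4],[0.5,0.09,0.15,-0.4],[1,0.09,0.15,-0.4],[1.5,0.09,0.15,-0.4],[2,0.09,0.15,-0.4],[2.5,0.09,0.15,-0.4],[2.9,0.09,0.15,-0.4]]]';python3 -m inch '[[[0.4,0,0,0],[0.8,0,0,0],[1.2,0,0,0],[1.6,0,0,0],[2,0,0,0],[2.4,0,0,0],[2.8,0,0,0],[2.8,0,0,0]]]'
```

```text
clock: 17.92
eef_pos: [451.2, -21.5, 53.2]
tool_rot: [-3.141, 0.002, -0.008]
force: [-2.1, 1.9, -3.7]
width: 26.1
gripper_force: 61.0
clock: 18.58
eef_pos: [480.6, -21.7, 53.3]
tool_rot: [-3.141, -0.001, -0.007]
force: [0.7, 2.6, -4.1]
width: 25.9
gripper_force: 60.9
```

```bash
python3 -m inch '[[[0.3,-0.04,0,0],[0.6,-0.04,0,0],[0.6,-0.04,0,0]]]' | egrep 'pos|force:'; for i in 1 2 3 4 5 6; do python3 -m inch '[[[0.1,0,0,0],[0.1,0,0,0]]]' | egrep 'pos|^force:'; done
```

```text
eef_pos: [486.3, -21.7, 53.4]
force: [-0.5, 3.7, -3.3]
gripper_force: 60.9
eef_pos: [486.5, -21.7, 53.3]
force: [-0.9, 3.7, -3.9]
eef_pos: [487.3, -21.7, 53.3]
force: [-0.5, 2.0, -3.4]
eef_pos: [488.2, -21.7, 53.3]
force: [-2.4, 2.2, -1.9]
eef_pos: [488.3, -21.7, 53.1]
force: [-4.4, 2.8, -1.9]
eef_pos: [488.3, -21.7, 53.0]
force: [-6.6, 2.5, -1.0]
eef_pos: [488.2, -21.7, 52.9]
force: [-7.6, 2.1, -0.2]
```

Home. Lower, release, lift, and travel toward strap C.

```bash
python3 -m inch '[[[0,0,0.1,0],[0,0,0.2,0],[0,0,0.25,0],[0,0,0.25,0]]]'|egrep 'pos|^force';python3 -m inch '[[[0,0,0,0],[0,0,0,0],[0,0,0,0],[0,0,0,0],[0,0,-1,0],[0,0,-3,0],[0,0,-6,0],[0,0,-10,0]]]' 5; python3 -m inch '[[[0,0,-2,0],[0,0,-2,0],[0,0,-2,0],[0,0,-2,0]]]' | egrep pos
python3 - <<'E'
from m import *
print(st()['eef_pos']);c,im=snap('wrist','w9.png')
for lo in(130,160):print(straps(c,im,lo,60,400))
hsv=cv2.cvtColor(im,cv2.COLOR_BGR2HSV);m=cv2.inRange(hsv,(100,120,60),(125,255,255))
for k in cv2.findContours(m,cv2.RETR_CCOMP,cv2.CHAIN_APPROX_NONE)[0]:
    if 150<cv2.contourArea(k)<1500:
        (x,y),r=cv2.minEnclosingCircle(k);print('hole?',x,y,r,ray(c,(x,y),77).round(1))
E
python3 go.py 425 300 170 7
```

```text
eef_pos: [488.2, -21.7, 51.3]
force: [-9.6, 1.8, 10.8]
clock: 20.83
eef_pos: [490.2, -22.0, 151.0]
tool_rot: [3.141, 0.004, -0.009]
force: [0.8, 0.5, -1.1]
width: 49.9
gripper_force: 0.0
eef_pos: [491.2, -21.6, 170.9]
[491.219, -21.566, 170.866]
[(322, 260, 60, 35, 19.8), (374, -42, 84, 36, -48.3), (460, 183, 54, 39, 83.7), (491, 183, 37, 19, -75.0), (466, -22, 97, 27, -0.0), (477, 55, 78, 13, 2.0), (467, -101, 96, 31, -0.8), (543, 99, 30, 23, -0.2), (524, -163, 97, 19, 41.9), (564, 15, 32, 15, 89.6), (547, -51, 50, 32, 2.7), (598, 141, 107, 55, 89.6)]
[(447, -22, 57, 26, -1.1), (467, -101, 96, 31, -0.8)]
hole? 317.96533203125 132.66831970214844 11.091619491577148 [541.5 -20.5  77. ]
hole? 435.5 132.5 11.510964393615723 [541.  -99.2  77. ]
pose [490.9 -21.6 170.3] [-3.1415e+00  1.3000e-03 -7.8000e-03] -0.44 t 21.2167
[-6.840e+00 -3.211e+01  3.000e-02] -7.44 len mm 328
```

View pics/w9.png

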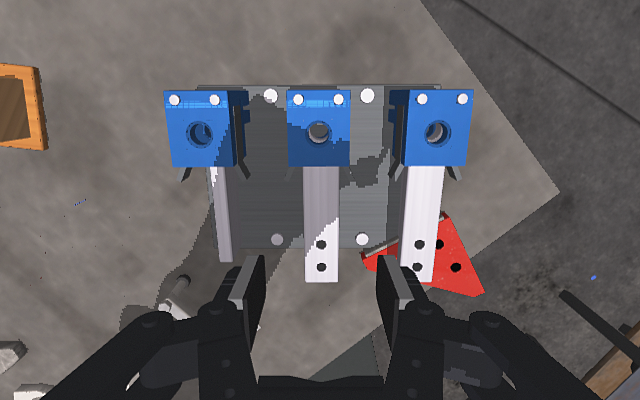

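Straps A and B both sit home, with the bores at (435,132) and (318,133). Next is strap C.

```bash
python3 -m inch '[[[-7,-28,0,-7],[-7,-28,0,-7],[-7,-28,0,-7],[-7,-28,0,-7],[-7,-28,0,-7],[-7,-28,0,-7],[-7,-28,0,-7],[-7,-28,0,-7]]]'|head -2; python3 -m inch '[[[0,0,0,0],[0,0,0,0]]]' | grep pos;python3 go.py 428 385 160 7.1
```

```text
clock: 21.88
eef_pos: [419.9, 267.7, 169.0]
eef_pos: [423.2, 257.8, 169.9]
pose [423.2 257.8 169.9] [3.1397e+00 1.6000e-03 1.1430e-01] 6.55 t 22.05
[  1.92 -12.58   0.99] -0.55 len mm 128
```

```bash
python3 -m inch '[[[1.9,-3,1,-0.5],[1.9,-6,1,-0.5],[1.9,-9,1,-0.5],[1.9,-12,1,-0.5],[1.9,-12.5,1,-0.5],[1.9,-12.5,1,-0.5],[1.9,-12.5,1,-0.5]]]' | egrep 'pos|rot|^force'; python3 - <<'E'
from m import *
print(st()['eef_pos'])
c,im=snap('wrist','w10.png')
for lo in(105,120,130,140):print([q for q in straps(c,im,lo,14,600) if q[0]>400 and q[1]>300])
for n in('top','scene'):
    k,i2=snap(n,n+'10.png');print(n,[q for q in straps(k,i2) if 100<q[2]<175 and q[0]>350])
E
python3 go.py 444.5 409 30 7.1
```

```text
eef_pos: [429.2, 382.5, 160.4]
tool_rot: [3.14, 0.0, 0.12]
force: [0.7, -0.4, 0.8]
[429.151, 382.545, 160.401]
[]
[(461, 336, 176, 154, -82.6), (402, 487, 355, 150, -48.0), (511, 557, 256, 108, -56.5)]
[(429, 407, 107, 27, 7.0), (498, 416, 30, 28, 6.2)]
[(429, 407, 106, 26, 6.9), (498, 416, 30, 28, 6.2)]
top [(470, -35, 106, 31, -0.1), (470, -117, 106, 32, -0.9), (715, 405, 101, 87, 45.8)]
scene [(480, -88, 124, 38, -5.4), (485, 2, 114, 48, -0.5), (357, 94, 125, 38, 52.6), (700, 22, 119, 73, -24.4), (446, 408, 142, 32, 9.0)]
pose [429.3 382.5 160.9] [3.1404e+00 1.0000e-04 1.1920e-01] 6.83 t 22.7833
[ 1.83 -2.45 13.09] -0.27 len mm 134
```

```bash
python3 -m inch '[[[1.8,-2.4,3,0],[1.8,-2.4,7,0],[1.8,-2.4,11,0],[1.8,-2.4,13,0],[1.8,-2.4,13.1,-0.2],[1.8,-2.4,13.1,-0.2],[1.8,-2.4,13.1,-0.2]]]' 5;  python3 go.py 444.5 409 4.5 7.1
```

```text
clock: 23.37
eef_pos: [444.9, 410.8, 31.4]
tool_rot: [-3.141, -0.002, 0.125]
force: [0.4, -0.1, 0.8]
width: 49.9
gripper_force: 0.0
pose [444.9 410.8  31.4] [-3.1408e+00 -2.4000e-03  1.2500e-01] 7.16 t 23.3667
[-0.06  0.18  2.69] 0.06 len mm 27
```

```bash
python3 -m inch '[[[0,0.1,1.5,0],[0,0.1,2.2,0],[0,0.1,2.6,0],[0,0.1,2.6,0],[0,0.1,2.6,0]]]' 5|egrep 'pos|^force';python3 -m inch '[[[0,0,0,0],[0,0,0,0],[0,0,0,0],[0,0,0,0],[0,0,0,0],[0,0,0,0],[0,0,0,0]]]' 2;  python3 -m inch '[[[0,0,-2,0],[0,0,-5,0],[0,0,-9,0],[0,0,-12,0],[0,0,-12,0],[0,0,-12,0]]]'; python3 go.py 425 60 130 -0.6; python3 - <<'E'
from h import *
c,im=snap('wrist','w11.png')
g=im[60:200,240:400].astype(int).min(2); m=(g>125).astype(np.uint8); n,l,a,ce=cv2.connectedComponentsWithStats(m)
i=1+np.argmax(a[1:,4]); print(a[i],ce[i]); print([ (r+60,np.flatnonzero(l[r]==i)[[0,-1]]+240) for r in range(40,130,10) if (l[r]==i).any()])
E
```

```text
eef_pos: [443.7, 410.4, 4.6]
force: [-0.2, 0.3, 0.8]
clock: 24.37
eef_pos: [443.8, 410.2, 4.8]
tool_rot: [-3.141, -0.001, 0.126]
force: [-1.2, -0.5, 4.7]
width: 26.1
gripper_force: 59.8
clock: 24.87
eef_pos: [443.9, 410.9, 125.3]
tool_rot: [-3.139, -0.002, 0.127]
force: [-0.9, -0.0, -5.0]
width: 26.2
gripper_force: 60.3
pose [443.9 410.9 125.3] [-3.1395e+00 -2.5000e-03  1.2690e-01] 7.27 t 24.8667
[-6.32 34.57 -0.47] 7.87 len mm 351
[  43   51   76   79 3975] [80.60528302 88.68955975]
[(120, array([284, 358])), (130, array([284, 358])), (140, array([284, 357])), (150, array([285, 357])), (160, array([285, 356])), (170, array([286, 356])), (180, array([286, 355]))]
```

```bash
python3 -m inch '[[[-6.3,33,-0.5,7],[-6.3,33,-0.5,7.8],[-6.3,33,-0.5,7.8],[-6.3,33,-0.5,7.8],[-6.3,33,-0.5,7.8],[-6.3,33,-0.5,7.8],[-6.3,33,-0.5,7.8],[-6.3,33,-0.5,7.8]]]'|head -3; python3 -m inch '[[[0,0,0,0],[0,0,0,0]]]' | grep pos; python3 go.py 422 60.5 55 -0.2
```

```text
clock: 25.58
eef_pos: [420.5, 75.6, 127.3]
tool_rot: [3.14, 0.004, -0.009]
eef_pos: [421.2, 74.1, 127.7]
pose [421.2  74.1 127.7] [ 3.1399  0.0035 -0.0169] -0.97 t 25.75
[0.11 1.36 7.27] -0.77 len mm 74
```

```bash
python3 -m inch '[[[0.1,1.4,3,-0.6],[0.1,1.4,6,-0.6],[0.1,1.4,7,-0.6],[0.1,1.4,7.3,-0.6],[0.1,1.4,7.3,-0.6],[0.1,1.4,7.3,-0.6]]]'; python3 - <<'E'
from h import *
c,im=snap('wrist'); print(st()['eef_pos'])
cv2.imwrite('pics/w12.png',cv2.resize(im[0:160,240:400],(640,640))[:600])
E
```

```text
clock: 26.25
eef_pos: [423.5, 64.3, 55.6]
tool_rot: [3.142, 0.001, 0.002]
force: [-0.1, 0.8, -2.6]
width: 26.2
gripper_force: 60.6
[423.856, 64.202, 56.066]
```

View pics/w12.png

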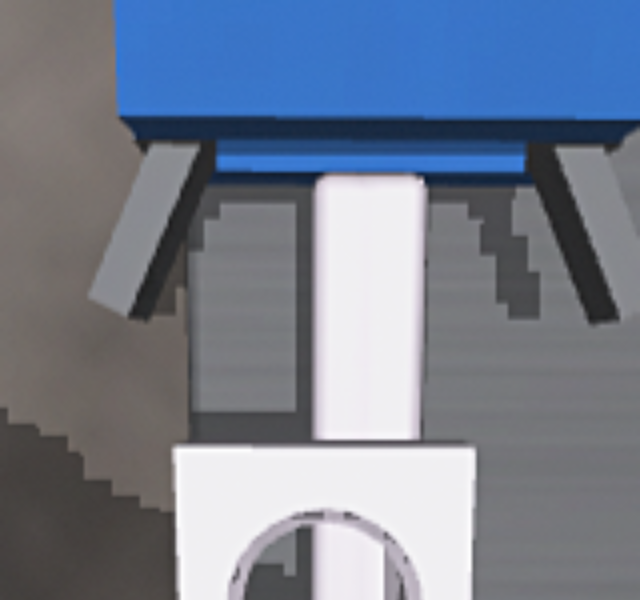

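Crop: the clevis and rail centre is at col 371, the strap at col 324, so it needs about 4.7 mm toward -y. The edges are nearly parallel.

```bash
python3 -m inch '[[[0,0.47,0.26,0.3],[0,0.47,0.26,0.3],[0,0.47,0.26,0.3],[0.5,0.47,0.26,0.3],[1,0.47,0.26,0.3],[1.5,0.47,0.26,0.3],[2,0.47,0.26,0.3],[2.4,0.47,0.26,0.3]]]';python3 -m inch '[[[0.4,0,0,0],[0.8,0,0,0],[1.2,0,0,0],[1.6,0,0,0],[2,0,0,0],[2.4,0,0,0],[2.8,0,0,0],[2.8,0,0,0]]]'
```

```text
clock: 26.97
eef_pos: [448.7, 58.9, 53.2]
tool_rot: [3.142, -0.001, -0.004]
force: [0.3, -0.2, -3.8]
width: 25.8
gripper_force: 60.6
clock: 27.63
eef_pos: [476.8, 58.6, 53.2]
tool_rot: [3.141, -0.002, -0.004]
force: [-0.1, -0.0, -2.9]
width: 25.9
gripper_force: 60.6
```

```bash
python3 -m inch '[[[0.3,0,0,0],[0.6,0,0,0],[0.9,0,0,0],[0.9,0,0,0]]]' | egrep 'pos|^force:'; for i in 1 2 3 4 5 6; do python3 -m inch '[[[0.1,0,0,0],[0.1,0,0,0]]]' | egrep 'pos|^force:'; done
```

```text
eef_pos: [485.5, 58.6, 53.3]
force: [0.6, 0.6, -3.9]
eef_pos: [485.6, 58.6, 53.2]
force: [-0.1, 0.2, -3.1]
eef_pos: [486.6, 58.6, 53.2]
force: [0.2, -0.6, -3.6]
eef_pos: [487.7, 58.6, 53.2]
force: [-0.6, -0.4, -3.0]
eef_pos: [487.9, 58.6, 53.1]
force: [-1.7, -0.4, -2.5]
eef_pos: [487.9, 58.6, 52.9]
force: [-4.5, -0.1, -1.5]
eef_pos: [487.9, 58.6, 52.8]
force: [-5.7, -0.9, -1.0]
```

```bash
python3 -m inch '[[[0,0,0.1,0],[0,0,0.2,0],[0,0,0.25,0],[0,0,0.25,0]]]'|egrep 'pos|^force';python3 -m inch '[[[0,0,0,0],[0,0,0,0],[0,0,0,0],[0,0,0,0],[0,0,-1,0],[0,0,-3,0],[0,0,-6,0],[0,0,-10,0]]]' 5; python3 -m inch '[[[0,0,-2,0],[0,0,-2,0],[0,0,-2,0],[0,0,-2,0]]]' | egrep pos
python3 - <<'E'
from m import *
s=st();print(s['eef_pos'],s['qpos']);c,im=snap('wrist','w13.png')
hsv=cv2.cvtColor(im,cv2.COLOR_BGR2HSV);m=cv2.inRange(hsv,(100,120,60),(125,255,255))
for k in cv2.findContours(m,cv2.RETR_CCOMP,cv2.CHAIN_APPROX_NONE)[0]:
    if 150<cv2.contourArea(k)<1500:
        (x,y),r=cv2.minEnclosingCircle(k);print('hole?',round(x),round(y),round(r,1),ray(c,(x,y),77).round(1))
k=cam('top')
for q in((330,34),(390,92),(328,148),(268,96)): print('cab top',ray(k,q,218).round())
print('drawer',ray(k,(388,118),150).round(),ray(k,(333,167),150).round(), ray(k,(333,167),200).round())
for n in('top','scene'):
    k,i2=snap(n,n+'13.png')
h=cv2.cvtColor(cv2.imread('pics/top0.png'),cv2.COLOR_BGR2HSV);k=cam('top')
m=cv2.inRange(h,(15,140,150),(35,255,255));m[:175]=0;m[240:]=0;m[:,:240]=0;m[:,330:]=0
for q in cv2.findContours(m,0,2)[0]:
    if cv2.contourArea(q)>8: print('pinish',cv2.boundingRect(q),cv2.contourArea(q))
E
```

```text
eef_pos: [488.0, 58.7, 51.0]
force: [-7.4, -1.5, 7.5]
clock: 29.97
eef_pos: [489.2, 58.3, 150.9]
tool_rot: [3.141, 0.004, -0.005]
force: [0.3, 1.2, 0.6]
width: 49.9
gripper_force: 0.0
eef_pos: [490.2, 58.9, 170.7]
[490.179, 58.898, 170.717] [-0.525, 0.546, 0.513, 2.019, -0.419, 0.679, -1.318]
hole? 552 130 10.7 [541.3 -96.1  77. ]
hole? 436 131 11.7 [541.2 -18.7  77. ]
hole? 319 131 11.3 [541.8  59.4  77. ]
cab top [931. 181. 218.]
cab top [789.  49. 218.]
cab top [662. 194. 218.]
cab top [785. 326. 218.]
drawer [751.  42. 150.] [633. 180. 150.] [622. 183. 200.]
pinish (273, 212, 22, 4) 11.5
pinish (301, 198, 5, 5) 12.0
pinish (279, 196, 5, 5) 13.5
pinish (296, 194, 21, 23) 24.5
pinish (257, 193, 6, 6) 17.5
```

```bash
python3 -m inch '[[[1,-19,0,0],[1,-19,0,0],[1,-19,0,0],[1,-19,0,0],[1,-19,0,0],[1,-19,0,0],[1,-19,0,0],[1,-19,0,0]]]' 4 | grep pos; python3 -m inch '[[[0,0,0,0],[0,0,0,0],[0,0,0,0]]]' | egrep 'pos|rot'; python3 - <<'E'
from h import *
print(st()['eef_pos']);c,im=snap('wrist','w14.png')
h=cv2.cvtColor(im,cv2.COLOR_BGR2HSV)
for p in[(559,252,114),(563,303,114),(567,355,114)]: print(proj(c,p).round())
cv2.imwrite('pics/w14.png',im)
E
```

```text
eef_pos: [501.0, 247.1, 169.9]
eef_pos: [501.6, 247.2, 170.8]
tool_rot: [3.141, 0.0, -0.007]
[501.606, 247.19, 170.773]
[311. 127.]
[219. 121.]
[125. 114.]
```

View pics/w14.png

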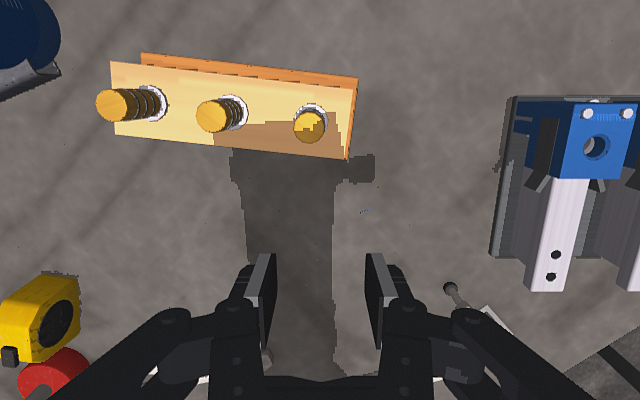

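Wrist view: the pin tops (z=114) are at (310,127), (212,116) and (112,105).

```bash
python3 - <<'E'
from h import *
c=cam('wrist')
for q in((310,127),(212,116),(112,105)): print(ray(c,q,114).round(1))
E
python3 go.py 559 253 150 0
```

```text
[559.2 252.7 114. ]
[565.5 307.2 114. ]
[571.8 361.8 114. ]
pose [501.6 247.5 170.8] [ 3.1415 -0.     -0.0063] -0.36 t 31.4167
[ 5.74 -0.59  2.08] -0.36 len mm 61
```

```bash
python3 -m inch '[[[5.75,-0.55,1,0],[5.75,-0.55,3,0],[5.75,-0.55,4,0],[5.75,-0.55,4,0],[5.75,-0.55,4,0],[5.75,-0.55,4,0]]]' | egrep 'pos|^force'; python3 go.py 559.2 252.7 75 0
```

```text
eef_pos: [558.4, 253.7, 131.3]
force: [0.2, 0.7, -0.1]
pose [558.4 253.7 131.3] [-3.1413e+00  2.0000e-04 -4.6000e-03] -0.27 t 31.9167
[0.08 0.1  5.63] -0.27 len mm 56
```

```bash
python3 -m inch '[[[0.1,0.1,2,0],[0.1,0.1,4,0],[0.1,0.1,5.5,0],[0.1,0.1,5.5,0],[0.1,0.1,5.5,0]]]' 4| egrep 'pos|^force';python3 -m inch '[[[0,0,0,0],[0,0,0,0],[0,0,0,0],[0,0,0,0],[0,0,0,0],[0,0,0,0],[0,0,0,0]]]' 1;python3 -m inch '[[[0,0,-0.5,0],[0,0,-2,0],[0,0,-4,0],[0,0,-6.5,0],[0,0,-8.5,0],[0,0,-8.5,0],[0,0,-8.5,0]]]'
```

```text
eef_pos: [559.5, 253.0, 76.3]
force: [-0.5, 0.4, 0.1]
clock: 32.92
eef_pos: [560.8, 253.3, 77.4]
tool_rot: [-3.14, -0.002, -0.004]
force: [-0.2, 0.1, 8.5]
width: 16.9
gripper_force: 58.4
clock: 33.5
eef_pos: [560.5, 253.1, 162.0]
tool_rot: [-3.14, -0.002, -0.004]
force: [-0.3, 0.3, -2.0]
width: 16.4
gripper_force: 58.8
```

```bash
python3 - <<'E'
from h import *
s=st();c,im=snap('wrist','w15.png');p=np.array(s['eef_pos']);print(p)
h=cv2.cvtColor(im,cv2.COLOR_BGR2HSV);m=cv2.inRange(h,(15,110,80),(35,255,255));m[:200]=0;m[:,:250]=0;m[:,390:]=0
for q in cv2.findContours(m,0,2)[0]:
    if cv2.contourArea(q)>30:
        (x,y),r=cv2.minEnclosingCircle(q);print(round(x,1),round(y,1),round(r,1),cv2.boundingRect(q),(ray(c,(x,y),p[2]+37)-p).round(1))
print('expected',proj(c,p+[0,0,37]))
cv2.imwrite('pics/w15c.png',cv2.resize(im[180:400,220:420],(600,600)))
E
python3 go.py 460 60 170 0 460 -100 170 0
```

```text
[560.527 253.093 162.024]
320.8 311.3 28.8 (298, 283, 46, 58) [ 2.6 -0.5 37. ]
320.5 283.5 19.7 (301, 270, 40, 17) [13.7 -0.5 37. ]
320.5 272.5 18.6 (302, 259, 38, 16) [17.9 -0.5 37. ]
320.5 262.0 17.5 (303, 249, 36, 15) [21.9 -0.5 37. ]
338.4 224.8 10.3 (330, 215, 15, 20) [35.3 -6.4 37. ]
303.0 213.0 54.6 (250, 200, 107, 33) [39.4  5.  37. ]
expected [319.30208209 317.52747306]
pose [559.5 252.9 160.8] [-3.1413e+00  1.0000e-04 -4.2000e-03] -0.24 t 33.55
[-9.87 19.33 -0.92] -0.24 len mm 217
[ 0. 16.  0.] -0.0 len mm 160
```

View pics/w15c.png

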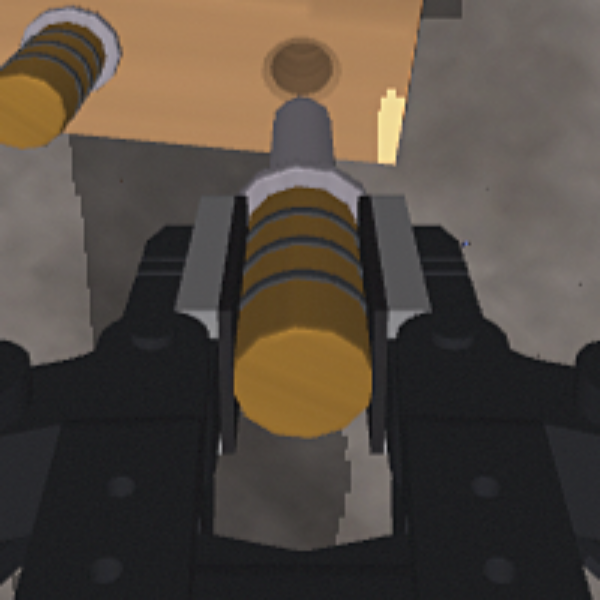

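The pin is held straight. Its top-face centre is at about (321,320) and the shank tip at about (321,216). The emptied socket is visible behind it.

```bash
python3 - <<'E'
from h import *
c=cam('wrist');p=np.array(st()['eef_pos'])
for q,z in(((321,320),37),((320.7,218),-67)): print((ray(c,q,p[2]+z)-p).round(1))
print(proj(c,p+[0,0,37]),proj(c,p+[0,0,-67]))
E
python3 -m inch '[[[-10,18,-1,0],[-10,18,-1,0],[-10,18,-1,0],[-10,18,-1,0],[-10,18,-1,0],[-10,18,-1,0],[-10,18,-1,0],[-10,18,-1,0]]]' | grep pos
python3 go.py 465 -90 170 0
```

```text
[-0.9 -0.5 37. ]
[ -0.7  -0.4 -67. ]
[319.46387707 317.76694717] [320.08196401 216.92792355]
eef_pos: [459.1, 73.7, 170.2]
pose [459.1  73.7 170.2] [-3.1414e+00  7.0000e-04 -4.5000e-03] -0.26 t 34.2167
[ 0.67 16.36  0.02] -0.26 len mm 164
```

```bash
python3 -m inch '[[[1,17.5,0,-0.2],[1,17.5,0,-0.2],[1,17.5,0,-0.2],[1,17.5,0,-0.2],[1,17.5,0,-0.2],[1,17.5,0,-0.2],[1,17.5,0,-0.2]]]' | grep pos
python3 -m inch '[[[2.5,0,0.5,0],[2.5,0,0.5,0],[2.5,0,0.5,0],[2.5,0,0.5,0]]]' | grep pos
cat > holes.py <<'E'
from h import *
s=st();c,im=snap('wrist');p=np.array(s['eef_pos']);print('pose',p,s['tool_rot'],s['force'])
hsv=cv2.cvtColor(im,cv2.COLOR_BGR2HSV);m=cv2.inRange(hsv,(100,120,60),(125,255,255))
K,h=cv2.findContours(m,cv2.RETR_CCOMP,cv2.CHAIN_APPROX_NONE)
for k,q in zip(K,h[0]):
    if q[3]>=0 and cv2.contourArea(k)>120:
        (x,y),(a,b),t=cv2.fitEllipse(k);P=ray(c,(x,y),77);print('hole',round(x,1),round(y,1),round(a,1),round(b,1),P.round(1),'rel TCP',(P-p).round(1)[:2])
E
python3 holes.py
```

```text
eef_pos: [468.9, -101.0, 170.0]
eef_pos: [493.1, -99.6, 165.1]
pose [493.091 -99.592 165.115] [-3.141, 0.002, 0.003] [-0.341, -0.389, -1.71]
hole 321.3 136.5 20.3 21.6 [ 541.4 -100.2   77. ] rel TCP [48.3 -0.6]
hole 202.5 136.2 14.3 23.4 [541.3 -22.3  77. ] rel TCP [48.2 77.3]
hole 216.1 101.7 12.1 13.0 [563.1 -33.2  77. ] rel TCP [70.  66.4]
hole 175.1 101.4 12.4 13.0 [563.2  -7.   77. ] rel TCP [70.2 92.6]
hole 85.0 135.0 12.1 20.9 [541.9  54.7  77. ] rel TCP [ 48.8 154.3]
hole 89.7 100.9 12.2 14.2 [563.4  47.3  77. ] rel TCP [ 70.3 146.9]
hole 48.5 100.5 12.3 15.2 [563.6  73.5  77. ] rel TCP [ 70.5 173.1]
```

```bash
python3 -m inch '[[[2,0,0.5,0],[4,0,1,0],[4.9,0,1.2,0],[4.9,0,1.2,0],[4.9,0,1.2,0],[4.9,0,1.2,0]]]' | egrep 'pos|^force'
python3 holes.py | head -3; python3 -m inch '[[[0,0,0.3,0],[0,0,0.6,0],[0,0,0.9,0],[0,0,0.9,0],[0,0,0.9,0]]]' | egrep 'pos|force'
```

```text
eef_pos: [540.8, -101.8, 153.7]
force: [-0.8, 0.5, -0.8]
pose [ 540.768 -101.788  153.674] [-3.141, 0.002, -0.001] [-0.769, 0.489, -0.79]
hole 201.8 208.5 14.2 21.2 [543.2 -23.1  77. ] rel TCP [ 2.4 78.6]
hole 85.2 208.2 9.8 19.3 [543.4  54.4  77. ] rel TCP [  2.6 156.2]
eef_pos: [542.0, -101.8, 144.4]
force: [0.2, -0.2, -0.9]
gripper_force: 59.1
```

```bash
python3 -m inch '[[[0,-0.15,-0.3,0],[0,-0.15,-0.3,0],[0,-0.15,-0.3,0],[0,-0.15,-0.3,0]]]' | egrep 'pos|rot|force'; python3 holes.py | head -3;  python3 -m inch '[[[0,0,0.2,0],[0,0,0.4,0],[0,0,0.6,0],[0,0,0.8,0],[0,0,0.8,0]]]' | egrep 'pos|force'
```

```text
eef_pos: [542.5, -100.3, 147.9]
tool_rot: [3.142, -0.0, -0.001]
force: [-0.7, 0.1, -0.2]
gripper_force: 59.1
pose [ 542.473 -100.299  147.869] [3.142, -0.0, -0.001] [-0.705, 0.137, -0.242]
hole 201.5 213.7 14.0 21.7 [543.3 -23.2  77. ] rel TCP [ 0.9 77.1]
hole 172.7 184.9 12.2 13.2 [562.8  -7.   77. ] rel TCP [20.3 93.3]
eef_pos: [542.0, -100.2, 139.1]
force: [-0.5, -0.6, -1.2]
gripper_force: 59.1
```

```bash
for i in 1 2 3 4; do python3 -m inch '[[[0,0,0.15,0],[0,0,0.3,0],[0,0,0.3,0]]]' | egrep 'pos|^force'; done
```

```text
eef_pos: [542.1, -100.3, 136.4]
force: [0.5, 0.2, -1.1]
eef_pos: [542.2, -100.3, 133.4]
force: [-0.1, -0.3, -0.6]
eef_pos: [542.2, -100.3, 130.4]
force: [0.2, 0.7, -1.2]
eef_pos: [542.2, -100.3, 127.4]
force: [0.4, 0.2, -1.4]
```

```bash
for i in 1 2 3 4 5 6; do python3 -m inch '[[[0,0,0.15,0],[0,0,0.3,0],[0,0,0.4,0],[0,0,0.4,0]]]' | egrep 'pos|^force'; done
```

```text
eef_pos: [542.2, -100.3, 123.4]
force: [0.2, -0.5, -2.0]
eef_pos: [542.2, -100.3, 119.4]
force: [0.6, 0.6, -0.5]
eef_pos: [542.2, -100.3, 115.4]
force: [-0.3, 0.4, -1.2]
eef_pos: [542.2, -100.3, 111.4]
force: [0.5, 0.1, -1.4]
eef_pos: [542.2, -100.3, 107.4]
force: [0.1, 0.4, -0.9]
eef_pos: [542.2, -100.3, 103.4]
force: [0.1, -1.2, -0.7]
```

Through the lower ear (tip at about 36) with no load. Down to the collar.

```bash
python3 -m inch '[[[0,0,0.3,0],[0,0,0.6,0],[0,0,0.9,0],[0,0,1.2,0],[0,0,1.2,0]]]' | egrep 'pos|^force'; for i in 1 2 3 4 5; do python3 -m inch '[[[0,0,0.1,0],[0,0,0.1,0]]]' | egrep 'pos|^force'; done
```

```text
eef_pos: [541.9, -100.2, 91.0]
force: [-0.3, -0.2, -0.6]
eef_pos: [542.3, -100.4, 90.5]
force: [0.2, -1.3, -0.7]
eef_pos: [542.3, -100.4, 89.7]
force: [-0.1, 0.8, -0.5]
eef_pos: [542.3, -100.3, 88.6]
force: [0.4, 0.1, -1.6]
eef_pos: [542.4, -100.4, 88.4]
force: [-0.9, 0.3, 6.1]
eef_pos: [542.4, -100.3, 88.4]
force: [-3.6, 0.7, 14.3]
```

```bash
python3 -m inch '[[[0,0,0,0],[0,0,0,0],[0,0,0,0],[0,0,0,0],[0,0,-2,0],[0,0,-5,0],[0,0,-9,0],[0,0,-9,0]]]' 4 | egrep 'pos|width|^force'; python3 - <<'E'
from h import *
c,im=snap('wrist','w16.png');k,_=snap('top','top16.png');snap('scene','scene16.png')
h=cv2.cvtColor(im,cv2.COLOR_BGR2HSV);m=cv2.inRange(h,(15,110,80),(35,255,255))
for q in cv2.findContours(m,0,2)[0]:
    if cv2.contourArea(q)>60:
        (x,y),r=cv2.minEnclosingCircle(q);print(round(x,1),round(y,1),round(r,1),cv2.boundingRect(q),ray(c,(x,y),125).round(1))
E
python3 go.py 485 60 175 0 505 300 170 0
```

```text
eef_pos: [546.2, -102.1, 182.5]
force: [1.6, -0.0, 0.1]
width: 39.8
317.1 228.0 15.3 (304, 213, 28, 31) [ 543.1 -100.5  125. ]
272.5 4.2 18.0 (255, 0, 36, 23) [666.1 -78.1 125. ]
pose [ 542.3 -100.   176.6] [-3.1413e+00 -3.0000e-04 -5.0000e-04] -0.03 t 42.0167
[ -5.74 -16.     0.16] -0.03 len mm 170
[  2.  -24.    0.5] -0.0 len mm 241
```

```bash
python3 -m inch '[[[-4,-3,0,0],[-5.5,-8,0,0],[-5.5,-30,0,0],[-5.5,-30,0,0],[-5.5,-30,0,0],[-5.5,-30,0,0],[-5.5,-30,0,0],[-5.5,-30,0,0]]]' | egrep pos; python3 go.py 505 303 165 -6 
```

```text
eef_pos: [485.6, 204.3, 174.8]
pose [485.6 204.3 174.8] [-3.1413  0.0034  0.0035] 0.2 t 42.6833
[ 1.98 -9.86  0.98] 6.2 len mm 101
```

```bash
python3 -m inch '[[[2,-9.3,1,0.2],[2,-9.3,1,0.2],[2,-9.3,1,0.2],[2,-9.3,1,0.2],[2,-9.3,1,0.2],[2,-9.3,1,0.2]]]' 4| egrep pos; cat > pins.py <<'E'
from h import *
s=st();c,im=snap('wrist');p=np.array(s['eef_pos']);print(p)
h=cv2.cvtColor(im,cv2.COLOR_BGR2HSV)
for nm,P in(('p1',(559.2,252.7)),('p2',(565.5,307.2)),('p3',(571.8,361.8))):
    u=proj(c,(*P,114)); x,y=u.round().astype(int); print(nm,u.round())
    if not(20<x<620 and 20<y<380): continue
    w=im[y-18:y+19,x-18:x+19]; hh=cv2.cvtColor(w,cv2.COLOR_BGR2HSV); m=cv2.inRange(hh,(18,160,120),(28,255,255))
    n,l,a,ce=cv2.connectedComponentsWithStats(m)
    for i in range(1,n):
        if a[i,4]>100: q=(x-18+a[i,0]+a[i,2]/2,y-18+a[i,1]+a[i,3]/2); print('  ',a[i],ray(c,q,114).round(1))
E
python3 pins.py; python3 go.py 565.5 307.2 130 0
```

```text
eef_pos: [507.2, 290.4, 165.7]
[507.155 290.403 165.706]
p1 [387. 137.]
p2 [288. 126.]
   [  2   3  31  32 754] [565.2 307.7 114. ]
p3 [187. 115.]
   [  2   3  32  32 787] [571.4 361.9 114. ]
pose [507.4 290.2 166.2] [ 3.1397e+00  1.2000e-03 -7.3000e-03] -0.42 t 43.2333
[ 5.79 -1.74  3.62] -0.42 len mm 70
```

```bash
python3 -m inch '[[[5.8,-1.7,1,0],[5.8,-1.7,3,0],[5.8,-1.7,3.6,0],[5.8,-1.7,3.6,0],[5.8,-1.7,3.6,0]]]' | egrep 'pos|^force'; python3 -m inch '[[[0,0,0,0],[0,0,0,0]]]' | egrep 'pos'; python3 go.py 565.4 307.4 76 0
```

```text
eef_pos: [565.0, 307.5, 130.4]
force: [-0.1, 0.4, 0.9]
eef_pos: [565.6, 309.2, 131.9]
pose [565.6 309.2 131.9] [-3.1408e+00 -8.0000e-04 -4.9000e-03] -0.28 t 43.8167
[-0.02  0.18  5.59] -0.28 len mm 56
```

```bash
python3 -m inch '[[[0,0.15,2,0],[0,0.15,4,0],[0,0.15,5.5,0],[0,0.15,5.5,0],[0,0.15,5.5,0]]]' 4| egrep 'pos|^force';python3 -m inch '[[[0,0,0,0],[0,0,0,0],[0,0,0,0],[0,0,0,0],[0,0,0,0],[0,0,0,0],[0,0,0,0]]]' 1;python3 -m inch '[[[0,0,-0.5,0],[0,0,-2,0],[0,0,-4,0],[0,0,-6.5,0],[0,0,-8.5,0],[0,0,-8.5,0],[0,0,-8.5,0],[0,0,-8.5,0]]]';
cat > held.py <<'E'
from h import *
import sys
s=st();c,im=snap('wrist');p=np.array(s['eef_pos'])
h=cv2.cvtColor(im,cv2.COLOR_BGR2HSV);m=cv2.inRange(h,(15,110,80),(35,255,255));m[:235]=0;m[:,:280]=0;m[:,360:]=0
q=np.column_stack(np.nonzero(m)[::-1]);x,y,w,hh=cv2.boundingRect(q.astype(np.int32));r=np.nonzero(m[y+hh-25])[0]
print('bbox',x,y,w,hh,'prior pin1 was 298..344, bottom 341'); u=(x+w/2,y+hh-21)
print('pin rel TCP',(ray(c,u,p[2]+float(sys.argv[1]))-p).round(1))
E
python3 held.py 37
```

```text
eef_pos: [565.3, 307.9, 76.0]
force: [0.5, 0.5, 0.7]
clock: 44.82
eef_pos: [566.8, 308.2, 77.5]
tool_rot: [-3.14, -0.002, -0.004]
force: [-0.6, 0.0, 7.3]
width: 16.8
gripper_force: 58.4
clock: 45.48
eef_pos: [565.0, 307.9, 160.1]
tool_rot: [3.141, 0.001, -0.004]
force: [0.3, -0.5, -1.1]
width: 16.6
gripper_force: 58.8
bbox 298 235 49 104 prior pin1 was 298..344, bottom 341
pin rel TCP [-0.  -1.1 37. ]
```

```bash
python3 -m inch '[[[-10,14,-1,0],[-10,14,-1,0],[-10,14,-1,0],[-10,14,-1,0],[-10,30,-1,0],[-10,30,-1,0],[-10,30,-1,0],[-10,30,-1,0]]]' | grep pos
python3 go.py 490 -20 166 0
```

```text
eef_pos: [463.2, 6.5, 170.0]
pose [463.2   6.5 170. ] [ 3.1411e+00  1.6000e-03 -4.1000e-03] -0.23 t 46.2
[2.69 2.64 0.4 ] -0.23 len mm 38
```

```bash
python3 -m inch '[[[2.7,3.2,0.4,-0.2],[2.7,3.2,0.4,-0.2],[2.7,3.2,0.4,-0.2],[2.7,3.2,0.4,-0.2],[2.7,3.2,0.4,-0.2],[2.7,3.2,0.4,-0.2]]]' | grep pos; python3 holes.py|head -3; python3 held.py 37; python3 go.py 541.8 -20.3 153 0
```

```text
eef_pos: [490.6, -22.2, 166.2]
pose [490.613 -22.182 166.233] [-3.141, 0.001, 0.002] [-0.087, 0.642, -0.825]
hole 464.8 98.6 12.1 13.3 [ 562.9 -114.3   77. ] rel TCP [ 72.3 -92.1]
hole 317.4 132.2 21.1 21.6 [541.6 -20.3  77. ] rel TCP [50.9  1.9]
bbox 298 247 46 93 prior pin1 was 298..344, bottom 341
pin rel TCP [-0.5 -0.6 37. ]
pose [490.9 -22.5 166.5] [-3.1413e+00  6.0000e-04  1.3000e-03] 0.08 t 46.8
[ 5.09 -0.21  1.35] 0.08 len mm 53
```

```bash
python3 -m inch '[[[2,-0.24,0.5,0],[4,-0.24,1,0],[5.1,-0.24,1.3,0],[5.1,-0.24,1.3,0],[5.1,-0.24,1.3,0],[5.1,-0.24,1.3,0],[5.1,-0.24,1.3,0]]]' | egrep 'pos|^force'; python3 go.py 542 -20 145 0
```

```text
eef_pos: [541.2, -21.3, 153.9]
force: [-0.0, 0.2, -0.6]
pose [541.2 -21.3 153.9] [-3.1413e+00  9.0000e-04 -1.1000e-03] -0.06 t 47.3833
[ 0.08 -0.13  0.89] -0.06 len mm 9
```

```bash
python3 -m inch '[[[0.05,-0.1,0.3,0],[0.05,-0.1,0.6,0],[0.05,-0.1,0.6,0],[0.05,-0.1,0.6,0]]]' | egrep 'pos|^force'; for i in 1 2 3 4; do python3 -m inch '[[[0,0,0.15,0],[0,0,0.3,0],[0,0,0.3,0]]]' | egrep 'pos|^force'; done
```

```text
eef_pos: [542.4, -20.4, 147.5]
force: [-0.6, 0.1, -1.7]
eef_pos: [542.6, -20.4, 144.4]
force: [0.1, -0.4, -2.0]
eef_pos: [542.6, -20.4, 141.4]
force: [0.1, 1.1, 0.1]
eef_pos: [542.6, -20.4, 138.4]
force: [-0.2, -0.1, -0.6]
eef_pos: [542.6, -20.4, 135.4]
force: [-0.1, -0.6, -1.8]
```

In the upper ear. Carry on.

```bash
for i in 1 2 3 4 5 6 7 8; do python3 -m inch '[[[-0.02,0,0.15,0],[-0.02,0,0.3,0],[-0.02,0,0.4,0],[-0.02,0,0.4,0]]]' | egrep 'pos|^force'; done
```

```text
eef_pos: [542.4, -20.4, 131.4]
force: [-0.0, -0.3, -0.7]
eef_pos: [542.2, -20.4, 127.4]
force: [-0.9, -0.3, -1.2]
eef_pos: [542.0, -20.4, 123.4]
force: [-0.0, -1.0, -0.7]
eef_pos: [542.0, -20.4, 119.5]
force: [-0.0, 0.2, -1.0]
eef_pos: [542.0, -20.5, 115.6]
force: [0.6, 0.2, -1.7]
eef_pos: [541.9, -20.5, 111.6]
force: [0.8, 0.1, -1.1]
eef_pos: [541.6, -20.5, 107.6]
force: [1.2, -1.2, -1.1]
eef_pos: [541.3, -20.4, 103.5]
force: [1.3, -0.7, -1.0]
```

```bash
python3 -m inch '[[[0.06,0,0.3,0],[0.06,0,0.6,0],[0.06,0,0.9,0],[0.06,0,1.2,0],[0.06,0,1.2,0]]]' | egrep 'pos|^force'; for i in 1 2 3 4 5; do python3 -m inch '[[[0,0,0.1,0],[0,0,0.1,0]]]' | egrep 'pos|^force'; done
```

```text
eef_pos: [541.4, -20.3, 90.9]
force: [1.6, -0.6, -2.5]
eef_pos: [541.4, -20.3, 90.4]
force: [1.1, 0.2, -1.9]
eef_pos: [541.5, -20.3, 89.5]
force: [0.4, 0.5, -1.6]
eef_pos: [541.5, -20.2, 88.5]
force: [-0.1, 0.1, -0.1]
eef_pos: [541.6, -20.3, 88.4]
force: [-1.8, -0.2, 7.4]
eef_pos: [541.6, -20.3, 88.4]
force: [-3.1, 0.7, 15.3]
```

Seated. Release, rise and go to pin 3.

```bash
python3 -m inch '[[[0,0,0,0],[0,0,0,0],[0,0,0,0],[0,0,0,0],[0,0,-2,0],[0,0,-5,0],[0,0,-8.6,0],[0,0,-8.6,0]]]' 4 | egrep 'pos|width|^force'; python3 -m inch '[[[-3,-1,0,0],[-5.5,-5,0,0],[-5.5,-30,0,0],[-5.5,-30,0,0],[-5.5,-30,0,0],[-5.5,-30,0,0],[-5.5,-30,0,0],[-5.5,-30,0,0]]]' | egrep pos; python3 go.py 510 350 165 0 
```

```text
eef_pos: [545.5, -21.4, 177.9]
force: [1.3, -0.3, 0.3]
width: 40.1
eef_pos: [486.6, 277.1, 172.5]
pose [486.6 277.1 172.5] [ 3.1415e+00  0.0000e+00 -6.0000e-04] -0.03 t 53.9667
[ 2.34 -7.29  0.75] -0.03 len mm 77
```

```bash
python3 -m inch '[[[2.4,-7.2,0.7,0],[2.4,-7.2,0.7,0],[2.4,-7.2,0.7,0],[2.4,-7.2,0.7,0],[2.4,-7.2,0.7,0],[2.4,-7.2,0.7,0]]]' 4| egrep pos; python3 pins.py; python3 go.py 571.5 361.9 130 0
```

```text
eef_pos: [511.2, 344.8, 165.7]
[511.248 344.844 165.662]
p1 [485. 145.]
p2 [388. 134.]
p3 [288. 122.]
   [  2   2  31  33 752] [571.8 362.3 114. ]
pose [511.4 344.9 165.9] [ 3.1408e+00  2.0000e-04 -3.7000e-03] -0.21 t 54.5167
[ 6.01 -1.72  3.59] -0.21 len mm 72
```

```bash
python3 -m inch '[[[6,-1.6,1,0],[6,-1.6,3,0],[6,-1.6,3.6,0],[6,-1.6,3.6,0],[6,-1.6,3.6,0]]]' | egrep 'pos|^force'; python3 -m inch '[[[0,0,0,0],[0,0,0,0]]]' | egrep 'pos'; python3 go.py 571.6 362 76 0
```

```text
eef_pos: [570.5, 361.5, 129.5]
force: [-0.2, -0.4, 0.1]
eef_pos: [571.0, 363.0, 131.0]
pose [571. 363. 131.] [-3.1405e+00 -7.0000e-04 -1.0000e-03] -0.06 t 55.1
[0.06 0.1  5.5 ] -0.06 len mm 55
```

```bash
python3 -m inch '[[[0.1,0.1,2,0],[0.1,0.1,4,0],[0.1,0.1,5.4,0],[0.1,0.1,5.4,0],[0.1,0.1,5.4,0]]]' 4| egrep 'pos|^force';python3 -m inch '[[[0,0,0,0],[0,0,0,0],[0,0,0,0],[0,0,0,0],[0,0,0,0],[0,0,0,0],[0,0,0,0]]]' 1;python3 -m inch '[[[0,0,-0.5,0],[0,0,-2,0],[0,0,-4,0],[0,0,-6.5,0],[0,0,-8.7,0],[0,0,-8.7,0],[0,0,-8.7,0],[0,0,-8.7,0]]]' | egrep 'pos|width|^force'
python3 -m inch '[[[-11,14,-1,0],[-11,14,-1,0],[-11,14,-1,0],[-11,14,-1,0],[-10,27,-1,0],[-10,27,-1,0],[-10,27,-1,0],[-10,27,-1,0]]]' | grep pos
python3 go.py 490 59 166 0
```

```text
eef_pos: [571.7, 361.9, 75.6]
force: [-0.0, -0.1, 0.5]
clock: 56.1
eef_pos: [573.1, 362.4, 77.2]
tool_rot: [-3.14, -0.002, -0.001]
force: [-1.5, 0.7, 6.0]
width: 16.4
gripper_force: 58.4
eef_pos: [571.4, 361.8, 162.0]
force: [1.1, -0.2, -1.9]
width: 17.1
eef_pos: [470.6, 85.2, 172.3]
pose [470.6  85.2 172.3] [ 3.1378e+00  1.6000e-03 -8.1000e-03] -0.47 t 57.4333
[1.97 2.6  0.63] -0.47 len mm 33
```

```bash
python3 -m inch '[[[2,2.8,0.6,-0.4],[2,2.8,0.6,-0.4],[2,2.8,0.6,-0.4],[2,2.8,0.6,-0.4],[2,2.8,0.6,-0.4],[2,2.8,0.6,-0.4]]]' | grep pos; python3 holes.py; python3 held.py 37; python3 go.py 542 59.8 153 0
```

```text
eef_pos: [491.2, 65.2, 166.3]
pose [491.222  65.213 166.276] [-3.141, 0.001, 0.008] [-0.19, -0.827, -1.616]
hole 602.5 101.8 12.3 15.3 [ 562.8 -114.7   77. ] rel TCP [  71.6 -179.9]
hole 561.9 101.3 12.0 14.7 [562.9 -88.7  77. ] rel TCP [  71.7 -153.9]
hole 476.9 100.3 12.0 13.6 [563.1 -34.3  77. ] rel TCP [ 71.9 -99.5]
hole 435.9 99.8 11.9 13.1 [563.2  -8.2  77. ] rel TCP [ 72.  -73.4]
hole 328.5 132.5 20.3 21.7 [542.   60.1  77. ] rel TCP [50.8 -5.1]
bbox 298 248 46 92 prior pin1 was 298..344, bottom 341
pin rel TCP [-0.5 -0.5 37. ]
pose [491.6  65.  166.5] [-3.1414e+00  4.0000e-04  7.9000e-03] 0.45 t 58.0333
[5.04 0.56 1.35] 0.45 len mm 52
```

```bash
python3 -m inch '[[[2,0.54,0.5,0.4],[4,0.54,1,0.4],[5.06,0.54,1.3,0.4],[5.06,0.54,1.3,0.4],[5.06,0.54,1.3,0.4],[5.06,0.54,1.3,0.4],[5.06,0.54,1.3,0.4]]]' | egrep 'pos|^force'; python3 -m inch '[[[0,0,0.2,0],[0,0,0.2,0],[0,0,0.2,0]]]' | egrep 'pos|^force'; python3 go.py 542.2 60 145 0
```

```text
eef_pos: [541.4, 59.2, 153.8]
force: [0.0, -0.0, -0.5]
eef_pos: [542.2, 59.0, 151.8]
force: [0.2, -1.0, -1.4]
pose [542.2  59.  151.8] [-3.1414e+00  2.0000e-04 -8.0000e-04] -0.05 t 58.8667
[ 0.   -0.1   0.68] -0.05 len mm 7
```

```bash
python3 -m inch '[[[0,-0.08,0.2,0],[0,-0.08,0.4,0],[0,-0.08,0.4,0],[0,-0.08,0.4,0]]]' | egrep 'pos|^force'; for i in 1 2 3 4; do python3 -m inch '[[[0,0,0.15,0],[0,0,0.3,0],[0,0,0.3,0]]]' | egrep 'pos|^force'; done
```

```text
eef_pos: [542.4, 59.6, 147.5]
force: [0.3, -0.1, -0.5]
eef_pos: [542.4, 59.7, 144.4]
force: [-0.8, -0.7, -0.9]
eef_pos: [542.4, 59.7, 141.4]
force: [0.1, 0.3, -1.3]
eef_pos: [542.3, 59.7, 138.4]
force: [-0.2, 0.8, -0.3]
eef_pos: [542.4, 59.7, 135.4]
force: [-0.2, -0.1, -1.6]
```

```bash
for i in 1 2 3 4 5 6 7 8; do python3 -m inch '[[[0,0,0.15,0],[0,0,0.3,0],[0,0,0.4,0],[0,0,0.4,0]]]' | egrep 'pos|^force'; done
```

```text
eef_pos: [542.4, 59.7, 131.4]
force: [-0.9, 0.1, -1.4]
eef_pos: [542.4, 59.7, 127.4]
force: [-0.8, -0.0, -1.9]
eef_pos: [542.4, 59.7, 123.4]
force: [-0.2, -0.1, -1.2]
eef_pos: [542.4, 59.7, 119.4]
force: [0.7, -0.7, -1.5]
eef_pos: [542.5, 59.6, 115.5]
force: [0.1, -0.0, -0.9]
eef_pos: [542.5, 59.6, 111.5]
force: [0.6, -0.6, -1.2]
eef_pos: [542.5, 59.6, 107.5]
force: [0.3, -0.4, -0.9]
eef_pos: [542.5, 59.7, 103.5]
force: [0.1, -1.1, -1.5]
```

```bash
python3 -m inch '[[[0,0,0.3,0],[0,0,0.6,0],[0,0,0.9,0],[0,0,1.2,0],[0,0,1.2,0]]]' | egrep 'pos|^force'; for i in 1 2 3 4 5; do python3 -m inch '[[[0,0,0.1,0],[0,0,0.1,0]]]' | egrep 'pos|^force'; done
```

```text
eef_pos: [542.4, 59.6, 91.0]
force: [0.4, -0.3, -1.3]
eef_pos: [542.5, 59.6, 90.5]
force: [0.3, -0.5, -1.1]
eef_pos: [542.5, 59.7, 89.6]
force: [-0.3, -0.7, -2.4]
eef_pos: [542.5, 59.6, 88.6]
force: [1.0, 0.6, -0.1]
eef_pos: [542.7, 59.7, 88.2]
force: [-1.1, 0.4, 4.7]
eef_pos: [542.7, 59.7, 88.1]
force: [-4.1, 0.2, 13.1]
```

Seated. Release, lift, back off and verify numerically.

```bash
python3 -m inch '[[[0,0,0,0],[0,0,0,0],[0,0,0,0],[0,0,0,0],[0,0,-2,0],[0,0,-5,0],[0,0,-8.6,0],[0,0,-8.6,0]]]' 4 | egrep 'pos|width|^force'; python3 -m inch '[[[-4,4,-1,0],[-6,8,-1,0],[-6,8,-1,0],[-6,8,-1,0],[-6,8,-1,0]]]' | egrep pos; python3 -m inch '[[[0,0,0,0],[0,0,0,0],[0,0,0,0]]]' | egrep 'pos|^force'; python3 - <<'E'
from m import *
print(st()); c,im=snap('wrist','w20.png');h=cv2.cvtColor(im,cv2.COLOR_BGR2HSV);m=cv2.inRange(h,(15,110,80),(35,255,255))
for q in cv2.findContours(m,0,2)[0]:
    if cv2.contourArea(q)>60: x,y,w,hh=cv2.boundingRect(q);print((x,y,w,hh),ray(c,(x+w/2,y+hh/2),125).round(1))
print([q for q in straps(c,im,130,60,400) if 70<q[2]<130 and q[3]<36])
print([q for q in straps(c,im,160,60,400) if 70<q[2]<130 and q[3]<36])
for Y in(-100.8,-20.6,59.5): print('expect',proj(c,(541.5,Y,125)).round(), 'up 5mm', proj(c,(541.5,Y,130)).round())
E
```

```text
eef_pos: [546.4, 59.1, 178.0]
force: [1.3, -0.9, 0.2]
width: 39.6
eef_pos: [482.4, -21.0, 182.9]
eef_pos: [483.1, -19.1, 182.4]
force: [0.3, 0.2, 0.5]
{'clock': 65.45, 'qpos': [-0.382, 0.516, 0.528, 2.034, -0.4, 0.692, -1.167], 'eef_pos': [483.109, -19.117, 182.356], 'tool_rot': [-3.141, 0.0, 0.001], 'force': [0.263, 0.157, 0.455], 'width': 40.132}
(442, 111, 38, 32) [540.7 -98.5 125. ]
(307, 111, 31, 32) [540.6 -20.5 125. ]
(166, 109, 38, 32) [541.6  56.9 125. ]
(24, 96, 14, 29) [549.4 141.7 125. ]
(15, 75, 19, 36) [558.7 142.9 125. ]
[(466, -101, 98, 31, -0.8), (466, -14, 100, 27, -5.6), (468, 58, 97, 27, 0.0)]
[(467, -100, 97, 27, -0.8)]
expect [465. 126.] up 5mm [469. 126.]
expect [323. 125.] up 5mm [323. 126.]
expect [180. 125.] up 5mm [177. 126.]
```

```bash
python3 -c "
from cell import order
print(order.finish_job())"
```

```text
the job is handed in; nothing more can be done
None
```

All three straps are home against the back stops in stations 1 to 3. A pin is seated collar-down through each, confirmed by contact force and the last wrist camera check. The mug and tape measure were not approached, and I handed the job in at about 65 s.

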